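# Fetch the safe key from the back of the hook and try it in the lock

### The job

The flat safe key hangs at the back of the crowded hook: move every lever key in front of it over to the spare hook, then take the safe key and push it down into the keyway of the safe lock on the small test stand until its shoulders sit on the lock. Try the lock: turn the key a quarter turn clockwise to its stop and back again, pressing down on it while you turn because the stand is loose on the bench and would otherwise spin along with the key. Then pull the key out and hang it up alone on the hook it came from, leaving the lock standing upright and the padlock, the tin and the lock cylinder where they are.

Things in the scene. Friction and masses are not known exactly. Their poses are not given: they have to be found in the camera images.
- crowded_hook: Fixed key stand; the safe key and lever keys hang on its arm. Origin on the bench on the axis of its 16 mm post, z up; the arm points along -x. Base plate 10 mm high, x -130 to +35, y +-55 mm. Arm: level flat bar, 8 mm wide (y), 6 thick, upper face 175 mm above the bench; post head up to 178 mm. Keys hang 28 mm apart at x = -45 (rearmost), -73, -101, -129, -157 mm; a place may be empty.
- crowded_hook_end (a point): Middle of the top of the turned-up end of the crowded hook's arm: 180 mm from the post's axis, 185 mm above the bench. The last 6 mm of the arm (x = -183 to -177 mm) rise to this height, 10 mm above the arm's upper face. A hanging key raised 10 to 20 mm clears it with its opening.
- spare_hook: Second fixed key stand, the same as crowded_hook in every measure, its arm empty at the start. Which of the two stands left and which right varies, as do their places and headings.
- spare_hook_end (a point): The same point on the spare hook's arm: top of its turned-up end, 185 mm above the bench.
- safe_key: Flat steel safe key, 117 mm long, 90 g, always the rearmost on the crowded hook. Origin on its middle line, 48 mm below the centre of the bow's opening; x through its thickness (along the arm as it hangs), y across its width, z up, blade pointing to -z. Shoulders 34 mm wide (y) and 6 thick, their undersides 36 mm below the bow's centre.
- safe_key_bow (a point): Centre of the opening in the safe key's bow, axes as the key's. Bow 42 x 42 mm (y, z) and 6 mm thick, its sides straight for at least 12 mm about the middle; opening 28 mm wide and 26 high. Hanging at rest on an arm this point is 162 mm above the bench, 13 mm under the arm's upper face.
- safe_key_tip (a point): Middle of the end of the safe key's blade, 96 mm below the bow's centre. The blade is 20 mm wide (y) and 5 thick (x), reaches 60 mm below the shoulders and tapers over its last 8 mm to 12 x 3 mm. It is the same turned half round.
- lever_key_1: Steel lever-lock key with a round bow, 70 g. Three or all four lever keys are present, in any order, in front of the safe key. Origin on the shank, 48 mm below the bow's centre; axes as the safe key's. Round shank 8 mm thick, ending 87 mm below the bow's centre, with a flag-shaped bit reaching 18 mm out on its +y side.
- lever_key_1_bow (a point): Centre of the opening in this key's bow; bow 42 x 42 x 6 mm, opening 28 x 26 mm, hanging height 162 mm, all as on the safe key.
- lever_key_2: Lever-lock key like lever_key_1 with an oval bow; its shank ends 80 mm below the bow's centre.
- lever_key_2_bow (a point): Centre of the opening in its bow, measures as lever_key_1_bow.
- lever_key_3: Lever-lock key like lever_key_1 with a squarer bow; its shank ends 94 mm below the bow's centre.
- lever_key_3_bow (a point): Centre of the opening in its bow, measures as lever_key_1_bow.
- lever_key_4: Lever-lock key like lever_key_1 with an oval bow; its shank ends 91 mm below the bow's centre.
- lever_key_4_bow (a point): Centre of the opening in its bow, measures as lever_key_1_bow.
- lock_stand: Safe lock on an open test stand, loose on the bench, about 0.46 kg, on small feet 37 mm from its middle. Origin on the bench under the middle, z up. Base plate 84 x 76 mm, four pillars, grey lock case 76 x 68 mm (x, y), top 84 mm above the bench. With lock_plug at 0 the keyway's long side lies along its y. A bolt in the +y side (11 mm out) draws in as the key turns.
- keyway (a point): Middle of the keyway in the face (86 mm above the bench) of the 38 mm brass plug; turns with it, long side along its y. Upright slot 22.6 mm long (y), 7.4 wide (x), open below to 12 mm above the bench; its mouth is countersunk to 26.6 x 13.4 mm over the top 4 mm. With the safe key home its shoulders rest on this face and its bow centre is 122 mm above the bench.
- lock_plug (a joint): Turn of the plug in the case, rad: 0 home (at the start), grows clockwise seen from above to a stop at 1.35, stays where left. Its friction (0.16 N m) is more than the stand's own weight can hold, so it turns in the case only while the key is pressed down with over 6 N (10 to 20 N is good). The key has about 0.12 rad of play in the keyway either way.
- padlock: Bystander: brass padlock standing upright, 18 x 45 x 70 mm, origin under its middle.
- pin_tin: Bystander: round tin, 70 mm across, 24 mm high, origin under its middle.
- cylinder_1: Bystander: brass euro lock cylinder, 17 x 64 x 37 mm, origin under its middle.
There are look-alikes about, which are no part of the job. What is shaped like the lever_key_3 but pink or yellow is not meant.

How it is judged (in metres and radians):
On the way, in this order (a step that is already met when the one before it is completed fails the run):
1. every lever key hangs on the spare hook, the safe key still on the crowded one (x of lever_key_1_bow in the frame of spare_hook between -0.176 and -0.015 m and y of lever_key_1_bow in the frame of spare_hook between -0.014 and 0.014 m and z of lever_key_1_bow in the frame of spare_hook between 0.154 and 0.17 m and angle between each of lever_key_1_bow, lever_key_2_bow, lever_key_3_bow, lever_key_4_bow, safe_key_bow's own z axis and vertical below 0.35 rad and x of lever_key_2_bow in the frame of spare_hook between -0.176 and -0.015 m and y of lever_key_2_bow in the frame of spare_hook between -0.014 and 0.014 m and z of lever_key_2_bow in the frame of spare_hook between 0.154 and 0.17 m and x of lever_key_3_bow in the frame of spare_hook between -0.176 and -0.015 m and y of lever_key_3_bow in the frame of spare_hook between -0.014 and 0.014 m and z of lever_key_3_bow in the frame of spare_hook between 0.154 and 0.17 m and x of lever_key_4_bow in the frame of spare_hook between -0.176 and -0.015 m and y of lever_key_4_bow in the frame of spare_hook between -0.014 and 0.014 m and z of lever_key_4_bow in the frame of spare_hook between 0.154 and 0.17 m and x of safe_key_bow in the frame of crowded_hook between -0.176 and -0.015 m and y of safe_key_bow in the frame of crowded_hook between -0.014 and 0.014 m and z of safe_key_bow in the frame of crowded_hook between 0.154 and 0.17 m), for 0.2 s.
2. the safe key is fully home in the keyway, its shoulders on the lock (horizontal distance between safe_key_tip and keyway below 0.006 m and z of safe_key_tip in the frame of lock_stand between 0.02 and 0.031 m and angle between the z axis of safe_key and the z axis of lock_stand, either way round below 0.12 rad and value of joint lock_plug below 0.6 rad), for 0.2 s.
3. the key, home in the lock, is turned clockwise to the stop (plug at least 1.2 rad) (horizontal distance between safe_key_tip and keyway below 0.006 m and z of safe_key_tip in the frame of lock_stand between 0.02 and 0.031 m and angle between the z axis of safe_key and the z axis of lock_stand, either way round below 0.12 rad and value of joint lock_plug above 1.2 rad), for 0.1 s.
4. the key, still home in the lock, is turned back (plug under 0.25 rad) (horizontal distance between safe_key_tip and keyway below 0.006 m and z of safe_key_tip in the frame of lock_stand between 0.02 and 0.031 m and angle between the z axis of safe_key and the z axis of lock_stand, either way round below 0.12 rad and value of joint lock_plug below 0.25 rad), for 0.1 s.
At the end, for the whole second after the job is handed in: All lever keys hang on the spare hook's arm and the safe key alone on the crowded hook's arm (bow centre within 14 mm of the arm's middle line and 8 mm of its hanging height, key within 0.35 rad of upright); the plug is within 0.25 rad of home; the lock stand is upright on the bench; all at rest (all of step 1 and value of joint lock_plug below 0.25 rad and angle between lock_stand's own z axis and vertical below 0.1 rad and height (world z) of lock_stand below 0.01 m and linear speed of each of lever_key_1, lever_key_2, lever_key_3, lever_key_4, safe_key, lock_stand below 0.05 m/s); the robot touches nothing.
It fails at once if padlock is moved more than 25 mm or tipped (distance of padlock from where it was at the start of the episode above 0.025 m or angle between padlock's own z axis and vertical above 0.5 rad).
It fails at once if pin_tin is moved more than 25 mm or tipped (distance of pin_tin from where it was at the start of the episode above 0.025 m or angle between pin_tin's own z axis and vertical above 0.5 rad).
It fails at once if cylinder_1 is moved more than 25 mm or tipped (distance of cylinder_1 from where it was at the start of the episode above 0.025 m or angle between cylinder_1's own z axis and vertical above 0.5 rad).
Of lever_key_1, lever_key_2, lever_key_3, lever_key_4 only 3 to 4 are there at a start; the rules pass over those that are not, and their reading is None.
At some moment in a run one of lock_stand may be knocked a few centimetres aside while the robot is not near it.
It also fails if it takes over 210 s, if anything falls off the work surface, if the arm or the gripper's body presses on something with over 40 N, if the wrist force passes 120 N, or if a joint passes its speed limit or range.

### The arm

A 6-joint arm with a two-finger parallel gripper is mounted at the origin on a cart in front of the work surface, level with it; the furniture and walls round the work are solid. World frame = base frame: x ahead of the robot, y to its left, z up, the work surface at z = 0. Lengths are in mm, angles in rad, forces in N, time in s.
With the tool pointing down it reaches from about 400 to 925 mm from the base axis. Payload 12.5 kg.
Tool frame: the origin (TCP) lies midway between the tips of the shut fingers; the grasp point (between the pads) lies 19 mm behind it; z points along the fingers, y is the line along which they close (so a half turn about z gives the same grasp; the last joint's range is limited). The gripper opens to 95 mm and grips with 3 to 60 N. Pads are 20 mm wide; open, the fingers measure 119 mm over their backs; the gripper's body (75 mm by 180 mm) begins 59 mm behind the grasp point.
Start: joints at [1.226, 0.491, 1.559, -0, 1.092, -0.106], TCP at [147.817, 607.286, 214.661] pointing down, gripper open.
Joint ranges: [-3.1, 3.1], [-0.84, 2.19], [0.05, 2.79], [-1.13, 4.28], [0.06, 2.93], [-2.69, 2.69]. Speed limits (rad/s): [2.22, 2.22, 2.79, 3.14, 3.14, 3.14].

### API

Orientations are given as [roll, pitch, yaw] about the fixed x, y, z axes, in that order (R = Rz(yaw) Ry(pitch) Rx(roll)).
In Python, from cell import env gives the robot as it stands.
- The arm moves only by the tool arm_command, never from a script. Its argument "targets" is a list of rows, each a list of 5 numbers: the shift along the tool's x, y, z in mm, then the turn about the tool's z in degrees, then the opening, from 0 (shut) to 1 (fully open). In form: [[tx, ty, tz, roll, fingers], ...]. A call has 1 to 5 rows; each row is the pose to reach, as a shift and turn from the pose commanded when the call began, along the tool's axes at that moment; what a row does not reach only later rows make up. A row lasts 1/10 s, in which the tool goes at most 50 mm and 8.59 degrees, less where a joint would pass 70% of its speed; a pose out of reach is approached as far as the arm can. A call with a gripper value outside its range is refused whole. The fingers move at their own pace and stop on an object; the grip force is fixed at half the most. Time passes only in rows, so rows that repeat a pose let the fingers close. It gives the time, the measured TCP pose, the force, the opening and the grip force at its end, in the units of the state.
- env.state(): the state, without advancing time (a new reading comes with each control period).
- env.read_camera(name): name is "scene" or "side" or "wrist"; returns a dict with "frame" (480x640x3 uint8, red, green, blue), "vertical_fov" (degrees; the focal length in pixels is half the picture's height over the tangent of half this angle, whatever the lens; pixels are square), "cx", "cy" (the principal point, pixels), "world_from_camera" (4x4, takes a point from camera to world coordinates); the wrist camera has in their place "hand_eye" (4x4, takes a point from camera to tool coordinates, whose origin is the TCP and whose axes are the flange's). Camera axes: x right, y down, z forward; pixel columns grow to the right and rows downward; lengths in mm; the calibration is good to about 2 mm. The wrist camera is an equidistant fisheye: a pixel r from the principal point sees the ray r / f radians off the axis. A picture is of the moment at which its call begins: read the wrist's pose just before it. There is no depth.
- env.job_done(): hands the job in; it is judged then, once.
The state is a dict: "t": time; "joints": joint angles; "qvel": joint speeds; "tau": joint torques, N m; "eef_pos": TCP position; "tcp_rot": TCP orientation; "ft_force": force on the tool from outside, world axes, zero at the start; "moment": the same for the moment, N m; "opening": opening from 0.0 (shut) to 1.0 (fully open); "grip_force": force on a finger pad.
Only numpy, scipy, OpenCV 4.12 (cv2) and the standard library are available. Lean on these libraries where they do the work, as an engineer would, in place of code of your own. Each camera call takes 0.05 s, during which the arm holds its last target. There are 200 camera calls.

## Working session

There is one attempt and no reset: what is moved stays moved. The work goes in short steps, Python scripts to look and compute and a tool call to move; the robot and the scene stay as the last step left them, time stands still between calls to the robot, and variables do not carry over. Pictures are saved under pics/ and viewed, at most 14 in all, crops included, and the job is handed in when it is done.

Besides the shell and the picture viewer there is one more tool, called after "Call:" as name(argument=value, ...) on one line, values as JSON. arm_command: Moves the arm, as the interface text tells. Its arguments: {"type":"object","properties":{"targets":{"type":"array","items":{"type":"array","items":{"type":"number"}}}},"required":["targets"]}

```bash
mkdir -p pics; ls; cat > h.py <<'E'
from cell import env
import numpy as np, cv2
from scipy.spatial.transform import Rotation as R
def snap(n,name):
    s=env.state(); c=env.read_camera(n); cv2.imwrite('pics/%s.png'%name,c['frame'][:,:,::-1])
    import pickle; pickle.dump((s,c),open('pics/%s.pkl'%name,'wb')); return s,c
E
python3 - <<'E'
from h import *
for n in('scene','side','wrist'):
    s,c=snap(n,n+'0'); print(n,c['vertical_fov'],c['cx'],c['cy'],np.round(c.get('world_from_camera',c.get('hand_eye')),3).tolist())
print(s)
E
```

```text
pics
scene 44.23315769988865 318.1340686495404 237.21633813315552 [[0.628, -0.355, 0.692, -356.991], [-0.778, -0.259, 0.573, -545.414], [-0.024, -0.898, -0.438, 704.531], [0.0, 0.0, 0.0, 1.0]]
side 56.57397623203582 321.74490553709165 244.99314843342006 [[0.97, -0.084, 0.228, 259.326], [-0.243, -0.386, 0.89, -976.996], [0.013, -0.919, -0.395, 641.877], [0.0, 0.0, 0.0, 1.0]]
wrist 65.70646984690485 320.65630174180654 241.4809343785531 [[0.0, -0.97, -0.243, 66.99], [1.0, 0.0, -0.0, 0.38], [0.0, -0.243, 0.97, -168.984], [0.0, 0.0, 0.0, 1.0]]
{'t': 0.1, 'joints': array([ 1.22637704e+00,  4.91451224e-01,  1.55938250e+00, -1.01819423e-05,
        1.09171675e+00, -1.05576619e-01]), 'qvel': array([-2.62445442e-04, -1.24571649e-05, -3.73936435e-04,  5.68808526e-04,
        2.73850524e-03,  5.29561205e-04]), 'tau': array([ 2.40666333e-03, -6.13619900e+01, -2.58604950e+01,  6.93901652e-02,
        4.70307958e-02, -9.12622340e-05]), 'eef_pos': array([147.75373808, 607.06021135, 214.15211525]), 'tcp_rot': array([-3.14063921e+00, -9.19552697e-05,  2.90275464e+00]), 'ft_force': array([ 0.15309953, -0.65403946, -0.07333962]), 'moment': array([ 0.02031045, -0.00781181, -0.02123327]), 'grip_force': 0.0, 'opening': 0.9988149849691039}
```

View pics/scene0.png

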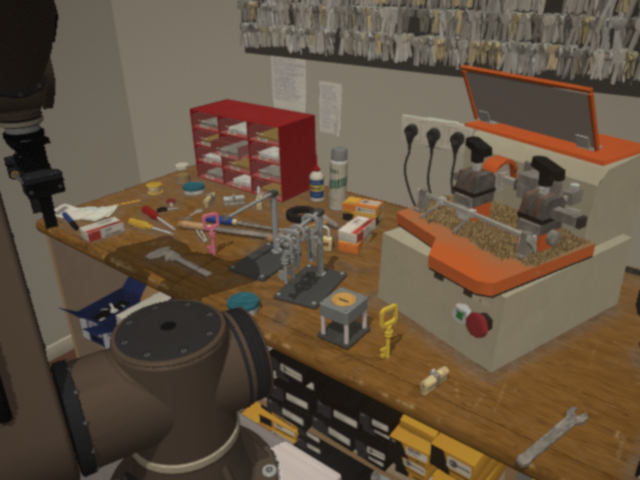

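View pics/side0.png

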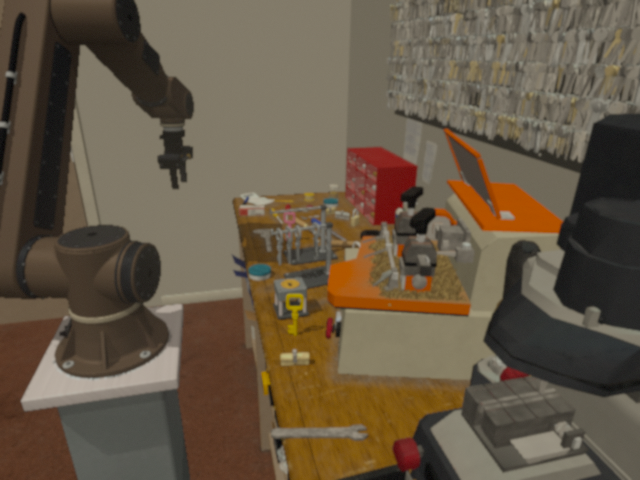

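The scene picture shows the empty stand (base near 262,262), the crowded stand (base near 310,287), the lock (344,315), the tin (243,300), a cylinder (435,378), and pink (211,230) and yellow (389,330) look-alike keys. Next, an enlarged crop.

```bash
python3 - <<'E'
import cv2
a=cv2.imread('pics/scene0.png')[175:345,195:405]; cv2.imwrite('pics/c1.png',cv2.resize(a,(735,595),interpolation=cv2.INTER_CUBIC))
a=cv2.imread('pics/side0.png')[200:340,230:360]; cv2.imwrite('pics/c2.png',cv2.resize(a,(546,588),interpolation=cv2.INTER_CUBIC))
E
```

```text
(no output)
```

View pics/c1.png

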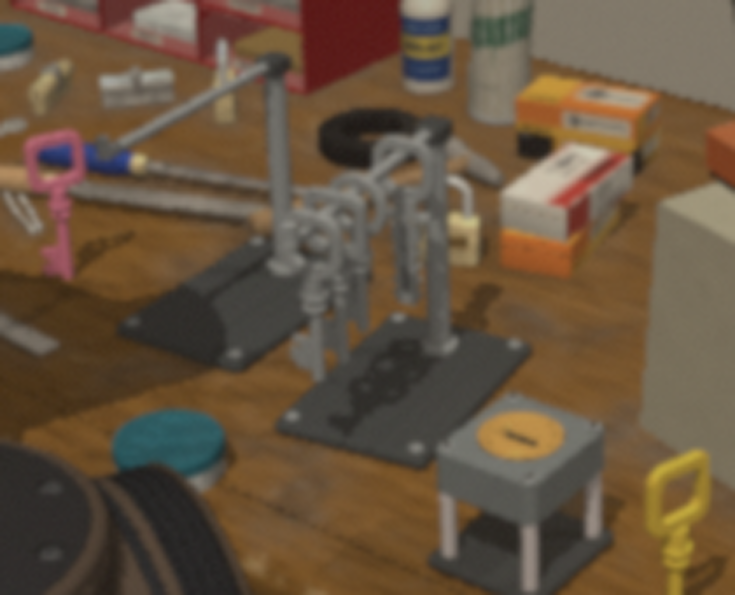

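```bash
cat >> h.py <<'E'
def ray(c,u,v):
    f=240/np.tan(np.radians(c['vertical_fov'])/2); M=c['world_from_camera']
    return M[:3,3],M[:3,:3]@np.array([(u-c['cx'])/f,(v-c['cy'])/f,1])
def onz(c,u,v,z):
    o,d=ray(c,u,v); return o+d*(z-o[2])/d[2]
def wpt(s,c,u,v,z):
    f=240/np.tan(np.radians(c['vertical_fov'])/2); p=np.array([u-c['cx'],v-c['cy']]);r=np.hypot(*p);t=r/f
    d=np.r_[p/r*np.sin(t),np.cos(t)]; T=np.eye(4);T[:3,:3]=R.from_euler('xyz',s['tcp_rot']).as_matrix();T[:3,3]=s['eef_pos']
    M=T@c['hand_eye'];o=M[:3,3];d=M[:3,:3]@d; return o+d*(z-o[2])/d[2]
def proj_w(s,c,P):
    f=240/np.tan(np.radians(c['vertical_fov'])/2);T=np.eye(4);T[:3,:3]=R.from_euler('xyz',s['tcp_rot']).as_matrix();T[:3,3]=s['eef_pos']
    q=np.linalg.inv(T@c['hand_eye'])@np.r_[P,1];t=np.arctan2(np.hypot(q[0],q[1]),q[2]);h=np.hypot(q[0],q[1])
    return c['cx']+f*t*q[0]/h,c['cy']+f*t*q[1]/h
E
python3 - <<'E'
from h import *
import pickle
s,c=pickle.load(open('pics/scene0.pkl','rb'))
for n,x,y,z in [('spare post',277,65,178),('spare end',108,147,185),('sp base L',120,325,10),('sp base near',235,368,10),('cr post',437,128,178),('cr end~',303,222,185),
 ('cb L',277,427,10),('cb near',420,467,10),('cb R',531,350,10),('cb far',397,313,10),('lock c',520,437,86),('kw a',503,430,86),('kw b',539,444,86),('case near',530,520,60),('caseL',440,445,84),('caseN',530,478,84),('caseR',605,432,84),('caseF',517,397,84),('tin',170,440,24),('padlock',458,262,0),('yellow',675,590,0)]:
    print(n,np.round(onz(c,195+x/3.5,175+y/3.5,z)))
E
```

```text
spare post [598. 379. 178.]
spare end [423. 359. 185.]
sp base L [479. 431.  10.]
sp base near [484. 324.  10.]
cr post [578. 222. 178.]
cr end~ [416. 189. 185.]
cb L [446. 251.  10.]
cb near [464. 148.  10.]
cb R [621. 179.  10.]
cb far [607. 286.  10.]
lock c [432.  47.  86.]
kw a [432.  59.  86.]
kw b [432.  34.  86.]
case near [400.  17.  60.]
caseL [401.  79.  84.]
caseN [404.  19.  84.]
caseR [467.  14.  84.]
caseF [468.  76.  84.]
tin [378. 277.  24.]
padlock [709. 312.   0.]
yellow [464. -38.   0.]
```

View pics/c2.png

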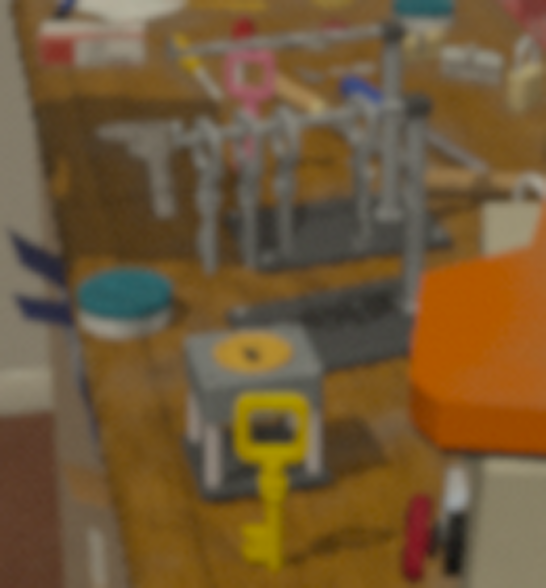

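View pics/wrist0.png

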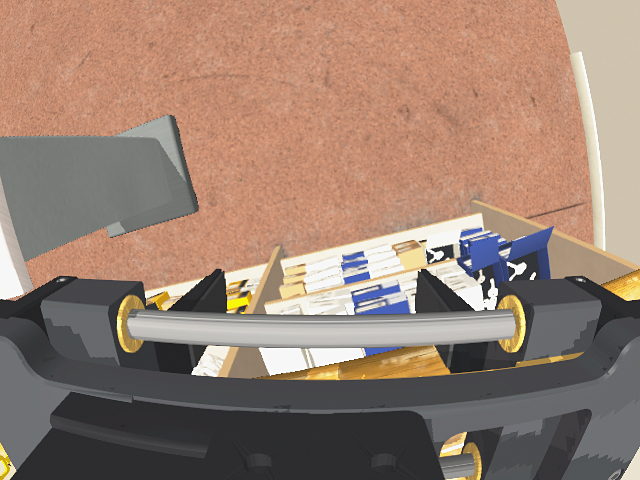

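The side crop shows four keys on the crowded arm: the safe key at the rear (c2 360,150) and lever keys at (285,150), (248,150) and (207,150). So there are three levers and -73 is empty. Possible mix-ups are the pink key at scene (211,230) and the yellow one at (389,330); both are off the hooks and free-standing. I'll move to a close viewing pose.

```bash
cat >> h.py <<'E'
def go(x,y,z,yaw=None):
    s=env.state(); M=R.from_euler('xyz',s['tcp_rot']).as_matrix(); y0=s['tcp_rot'][2]
    d=M.T@(np.array([x,y,z])-s['eef_pos']); r=0 if yaw is None else -np.degrees((yaw-y0+np.pi)%(2*np.pi)-np.pi)
    print('shift',np.round(d,1),'roll',round(r,1),'j',np.round(s['joints'],2),'eef',np.round(s['eef_pos'],1),'rot',np.round(s['tcp_rot'],3))
E
python3 -c "
from h import *
go(426.5,191.7,255,3.349)"
```

```text
shift [-369.1 -337.7  -40.5] roll -25.6 j [ 1.23  0.49  1.56 -0.    1.09 -0.11] eef [147.7 607.1 214.2] rot [-3.141 -0.     2.903]
```

Call:
arm_command(targets=[[0,0,-50,0,1],[-50,-45,-50,-6,1],[-85,-80,-50,-12,1],[-120,-110,-50,-18,1],[-155,-140,-50,-25.6,1]])

```text
t: 0.65
eef_pos: [260.2, 440.8, 264.6]
tcp_rot: [3.142, 0.0, -2.931]
ft_force: [1.8, 0.9, 0.7]
opening: 1.001
grip_force: 0.0
```

```bash
python3 -c "
from h import *
go(426.5,191.7,255,3.349)"
```

```text
shift [-110.5 -278.4    9.6] roll 0.2 j [ 0.91  0.28  1.76 -0.    1.1  -0.87] eef [260.2 440.8 264.6] rot [ 3.142  0.    -2.931]
```

Call:
arm_command(targets=[[-20,-45,0,0,1],[-40,-90,0,0,1],[-60,-135,0,0,1],[-80,-180,0,0,1],[-100,-225,0,0,1]])

```text
t: 1.15
eef_pos: [404.3, 240.9, 264.7]
tcp_rot: [3.141, 0.0, -2.936]
ft_force: [0.8, 0.9, 0.8]
opening: 0.997
grip_force: 0.0
```

Call:
arm_command(targets=[[-10,-45,0,0,1],[-10,-52,0,0,1],[-10,-52,0,0,1],[-10,-52,0,0,1]])

```text
t: 1.55
eef_pos: [423.6, 194.4, 264.6]
tcp_rot: [3.141, -0.0, -2.936]
ft_force: [0.7, 0.1, 0.6]
opening: 1.001
grip_force: 0.0
```

```bash
python3 -c "
from h import *
snap('wrist','w1')
go(426.5,191.7,255,3.349)"
```

```text
shift [-2.3 -3.7  9.6] roll -0.0 j [ 0.29  0.21  1.86  0.    1.07 -1.49] eef [423.5 194.8 264.6] rot [ 3.141 -0.    -2.935]
```

View pics/w1.png

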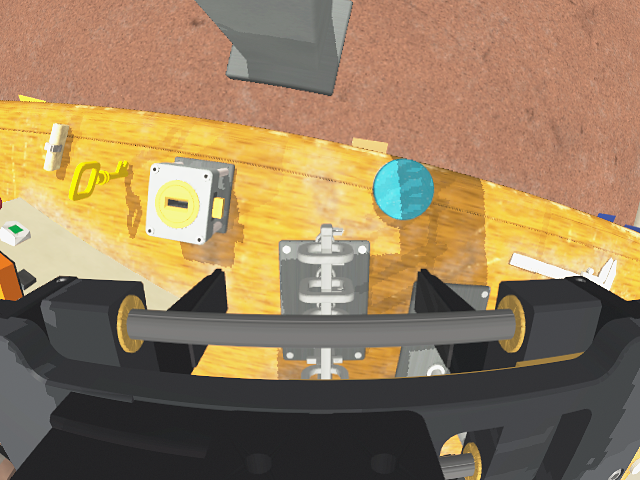

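The wrist view shows the crowded arm end at (327,230), levers at about v=250, 290 and 320, and the safe key near (325,372). The lock plug is at (180,203) with its bolt on the right, and the tin is at (404,190).

```bash
python3 - <<'E'
from h import *
import pickle
s,c=pickle.load(open('pics/w1.pkl','rb'))
for n,u,v,z in [('end',327,229,185),('arm mid',326,268,175),('arm rear',325,352,175),('bow1 top',325,247,183),('bow2 top',325,288,183),('bow1L',299,254,162),('bow1R',353,254,162),('kwL',168,203,86),('kwR',191,203,86),('bolt',217,208,70),('plug',180,203,86),
 ('caseTL',150,165,84),('caseTR',216,165,84),('caseBL',148,239,84),('caseBR',212,244,84),('baseTL',281,242,10),('baseTR',368,242,10),('tin',404,190,24)]:
    print(n,np.round(wpt(s,c,u,v,z),1))
a=cv2.imread('pics/w1.png')[130:400,130:440]; cv2.imwrite('pics/c3.png',cv2.resize(a,(682,594),interpolation=cv2.INTER_CUBIC))
E
```

```text
end [409.6 195.8 185. ]
arm mid [440.3 201.8 175. ]
arm rear [510.2 215.9 175. ]
bow1 top [422.9 197.2 183. ]
bow2 top [452.8 203.6 183. ]
bow1L [437.7 180.4 162. ]
bow1R [429.3 220.7 162. ]
kwL [435.8  41.   86. ]
kwR [431.3  65.7  86. ]
bolt [434.5  89.   70. ]
plug [433.4  54.   86. ]
caseTL [401.4  14.5  84. ]
caseTR [390.4  84.7  84. ]
caseBL [478.2  21.4  84. ]
caseBR [468.7  92.6  84. ]
baseTL [472.2 156.6  10. ]
baseTR [451.2 257.1  10. ]
tin [381.1 281.   24. ]
```

View pics/c3.png

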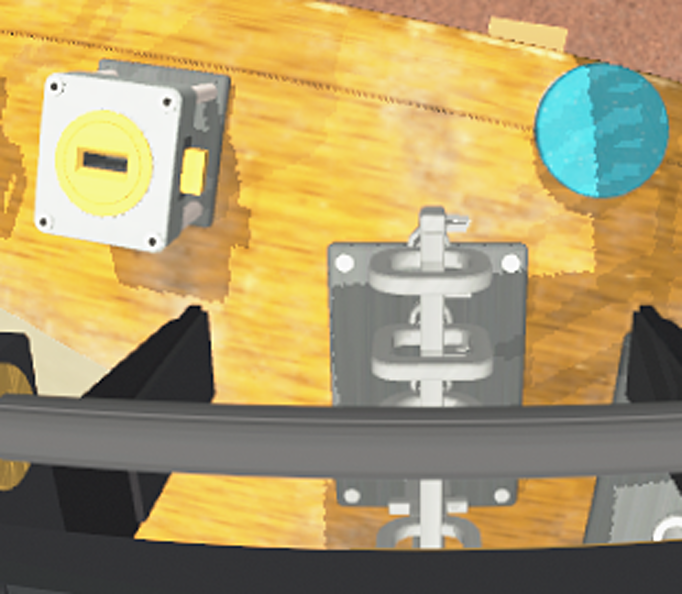

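```bash
python3 -c "
from h import *
go(431.5,200,143,3.345)"
```

```text
shift [ -8.9   3.4 121.6] roll 0.2 j [ 0.29  0.21  1.86  0.    1.07 -1.49] eef [423.5 194.8 264.6] rot [ 3.141 -0.    -2.935]
```

Call:
arm_command(targets=[[-9,3.5,40,0,1],[-9,3.5,80,0,1],[-9,3.5,110,0,1],[-9,3.5,121,0,1],[-9,3.5,121,0,1]])

```text
t: 2.1
eef_pos: [431.4, 199.9, 142.9]
tcp_rot: [-3.142, -0.002, -2.934]
ft_force: [0.2, 1.4, -0.7]
opening: 0.998
grip_force: 0.0
```

```bash
python3 -c "
from h import *
snap('wrist','w2')
go(431.5,200,143,3.345)"
```

```text
shift [0.6 0.2 1.1] roll 0.2 j [ 0.29  0.38  2.    0.    0.77 -1.48] eef [432.1 199.9 144.1] rot [ 3.141 -0.    -2.934]
```

View pics/w2.png

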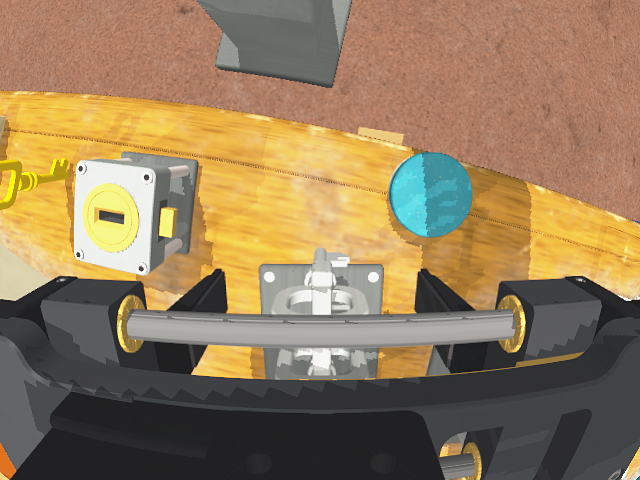

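The arm is centred at u=321 between the fingers, with bow 1 at v≈298 between the pads. Closing now.

Call:
arm_command(targets=[[0,0,0,0,0.3],[0,0,0,0,0.3],[0,0,0,0,0.3],[0,0,0,0,0.3],[0,0,0,0,0.3]])

```text
t: 2.65
eef_pos: [432.2, 199.1, 143.9]
tcp_rot: [3.141, 0.001, -2.936]
ft_force: [-0.9, 1.1, 0.5]
opening: 0.633
grip_force: 0.0
```

Call:
arm_command(targets=[[0,0,0,0,0.3],[0,0,0,0,0.3],[0,0,0,0,0.3],[0,0,0,0,0.3],[0,0,0,0,0.3]])

```text
t: 3.15
eef_pos: [432.1, 199.1, 143.6]
tcp_rot: [3.142, -0.0, -2.936]
ft_force: [-0.6, -0.3, -0.0]
opening: 0.436
grip_force: 30.0
```

```bash
python3 - <<'E'
from h import *
import pickle
s,c=pickle.load(open('pics/w2.pkl','rb'))
for n,u,v,z in [('end',320,251,185),('bow top',320,290,183),('bowL',288,298,162),('bowR',353,298,162),('kwL',95,215,86),('kwR',126,217,86)]:
    print(n,np.round(wpt(s,c,u,v,z),1))
s=env.state();print(s['opening'],s['grip_force'],s['ft_force'],s['eef_pos'])
E
```

```text
end [400.6 193.1 185. ]
bow top [415.9 196.3 183. ]
bowL [430.6 185.1 162. ]
bowR [424.8 212.9 162. ]
kwL [435.2  38.1  86. ]
kwR [431.8  64.5  86. ]
0.43649246210050363 30.000217258930206 [-0.61256325 -0.26639285 -0.0116078 ] [432.09509045 199.13359067 143.61568333]
```

Call:
arm_command(targets=[[0,0,-8,0,0.3],[0,0,-15,0,0.3],[0,0,-15,0,0.3],[15,0,-15,0,0.3],[30,0,-15,0,0.3]])

```text
t: 3.65
eef_pos: [402.4, 192.9, 158.7]
tcp_rot: [3.141, 0.0, -2.936]
ft_force: [0.6, -0.3, -1.0]
opening: 0.444
grip_force: 30.0
```

Call:
arm_command(targets=[[15,0,0,0,0.3],[30,0,0,0,0.3],[40,0,0,0,0.3],[40,0,-40,0,0.3],[40,0,-60,0,0.3]])

```text
t: 4.15
eef_pos: [363.8, 184.9, 220.7]
tcp_rot: [3.141, 0.002, -2.936]
ft_force: [-0.2, 0.3, -0.6]
opening: 0.438
grip_force: 30.0
```

```bash
python3 -c "
from h import *
print(env.state()['opening'])
go(385,356,200,3.26)"
```

```text
0.43789519572078545
shift [-55.7 163.1  20.8] roll 5.0 j [ 0.31  0.17  2.05  0.    0.92 -1.47] eef [363.8 184.9 220.7] rot [ 3.141e+00  2.000e-03 -2.936e+00]
```

Call:
arm_command(targets=[[-10,45,0,2,0.3],[-20,90,0,4,0.3],[-30,130,0,5,0.3],[-35,160,0,5,0.3],[-35,160,0,5,0.3]])

```text
t: 4.65
eef_pos: [365.0, 351.5, 218.4]
tcp_rot: [3.141, 0.001, -3.02]
ft_force: [-0.1, -1.0, -0.4]
opening: 0.436
grip_force: 30.0
```

```bash
python3 -c "
from h import *
snap('wrist','w3')
go(385,356,200,3.26)"
```

```text
shift [-20.9   3.8  18.3] roll 0.2 j [ 0.63  0.32  1.84  0.    0.98 -1.06] eef [364.8 349.8 218.3] rot [-3.141 -0.    -3.021]
```

View pics/w3.png

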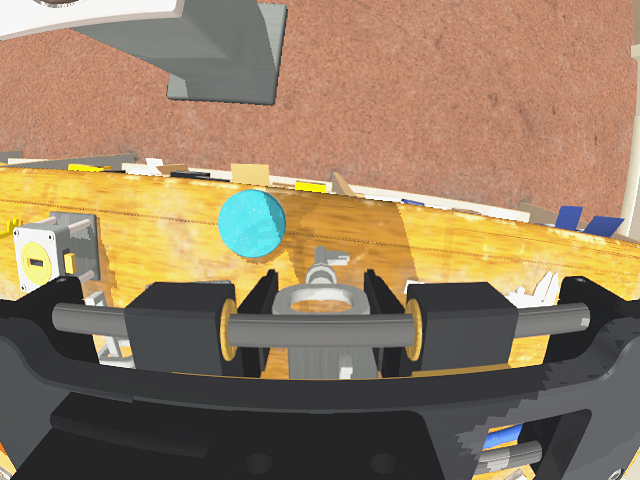

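Key 1 is held between the fingers at (320,300). The spare base plate shows behind it, and the arm end is probably at (345,370).

```bash
python3 - <<'E'
from h import *
import pickle
s,c=pickle.load(open('pics/w3.pkl','rb'))
for P in [(423,359,185),(420,362,185),(479,431,10),(484,324,10)]: print(P,np.round(proj_w(s,c,P)))
for u,v,z in [(340,368,185),(352,368,185),(340,378,175),(351,378,175),(291,318,10),(367,318,10)]: print(np.round(wpt(s,c,u,v,z),1))
a=cv2.imread('pics/w3.png')[240:390,220:420]; cv2.imwrite('pics/c4.png',cv2.resize(a,(800,600),interpolation=cv2.INTER_CUBIC))
E
```

```text
(423, 359, 185) [321. 356.]
(420, 362, 185) [327. 353.]
(479, 431, 10) [378. 323.]
(484, 324, 10) [284. 317.]
[430.5 372.  185. ]
[429.7 379.7 185. ]
[445.4 374.6 175. ]
[444.6 382.1 175. ]
[484.6 332.5  10. ]
[474.5 417.4  10. ]
```

View pics/c4.png

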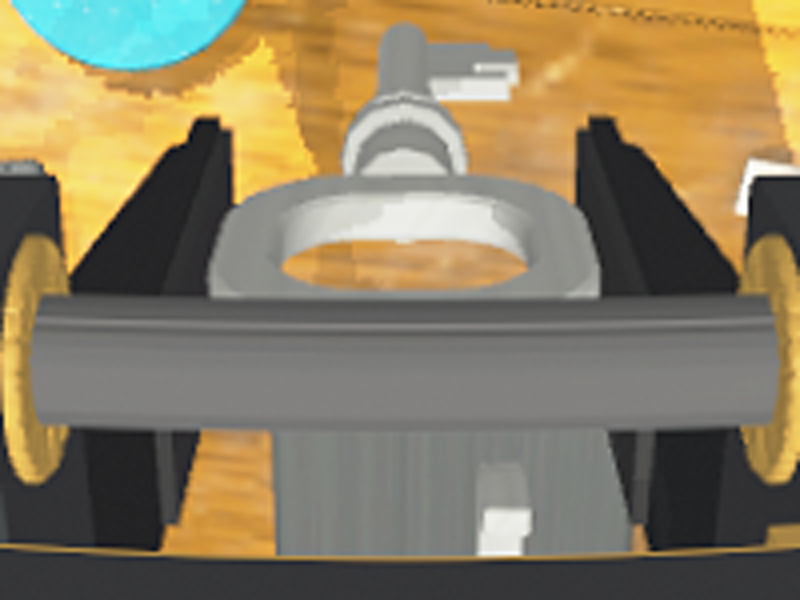

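```bash
python3 - <<'E'
from h import *
import pickle
s,c=pickle.load(open('pics/w3.pkl','rb'))
for x,y in [(274,440),(278,550),(608,440),(633,550)]: print(np.round(wpt(s,c,220+x/4,240+y/4,10),1))
s,c=pickle.load(open('pics/scene0.pkl','rb'))
def sp(P):
    M=np.linalg.inv(c['world_from_camera']);q=M@np.r_[P,1];f=240/np.tan(np.radians(c['vertical_fov'])/2);return ((c['cx']+f*q[0]/q[2]-195)*3.5,(c['cy']+f*q[1]/q[2]-175)*3.5)
print(sp((431,376,185)),sp((404,194,185)),sp((580,230,178)))
a=cv2.imread('pics/scene0.png')[180:260,200:330]; cv2.imwrite('pics/c5.png',cv2.resize(a,(780,480),interpolation=cv2.INTER_CUBIC))
E
```

```text
[527.  333.3  10. ]
[566.5 337.9  10. ]
[515.7 430.6  10. ]
[554.5 445.6  10. ]
(np.float64(99.13944722238527), np.float64(136.29840022651027)) (np.float64(283.00110610777716), np.float64(227.21883530508262)) (np.float64(428.45720402759935), np.float64(123.9633293973771))
```

View pics/c5.png

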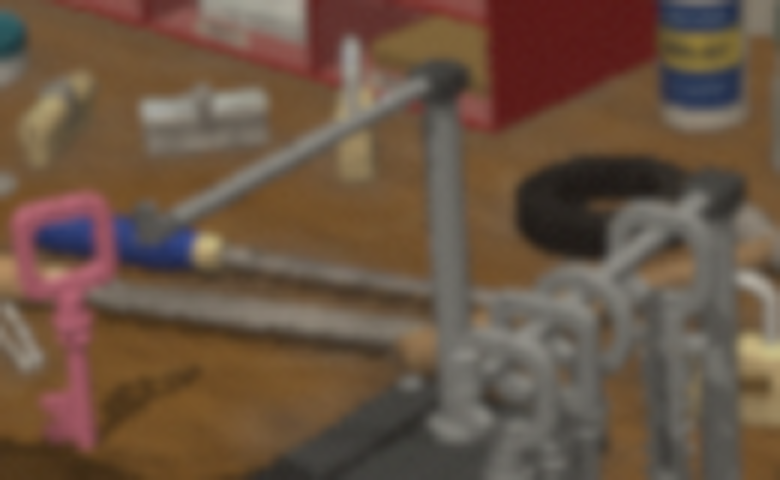

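```bash
python3 - <<'E'
from h import *
import pickle
s,c=pickle.load(open('pics/scene0.pkl','rb'))
f=lambda x,y,z:np.round(onz(c,195+x/3.5,175+y/3.5,z),1)
p=f(267,58,178);e=f(97,135,185);print(p,e,p-e,np.arctan2(p[1]-e[1],p[0]-e[0]),f(274,61,178)-f(104,138,185))
go(385,370,155,np.pi+.12)
E
```

```text
[603.8 393.5 178. ] [431.6 378.6 185. ] [172.2  14.9  -7. ] 0.08631231624786935 [171.5  14.2  -7. ]
shift [-22.6  17.7  63.3] roll 0.1 j [ 0.63  0.32  1.84  0.    0.98 -1.06] eef [364.8 349.8 218.3] rot [-3.141 -0.    -3.021]
```

```bash
python3 -c "
from h import *
go(389,371,158.5,np.pi+.10)"
```

```text
shift [-26.7  18.2  59.8] roll 1.2 j [ 0.63  0.32  1.84  0.    0.98 -1.06] eef [364.8 349.8 218.3] rot [-3.141 -0.    -3.021]
```

Call:
arm_command(targets=[[0,18,20,1.2,0.3],[0,18,40,1.2,0.3],[0,18,60,1.2,0.3],[-15,18,60,1.2,0.3],[-27,18,60,1.2,0.3]])

```text
t: 5.2
eef_pos: [391.5, 369.4, 159.3]
tcp_rot: [3.141, 0.001, -3.044]
ft_force: [-1.1, -0.1, -1.3]
opening: 0.438
grip_force: 30.0
```

Call:
arm_command(targets=[[0,0,0,0,0.3],[0,0,0,0,0.3]])

```text
t: 5.4
eef_pos: [390.6, 369.5, 159.4]
tcp_rot: [3.141, 0.001, -3.045]
ft_force: [-0.7, 1.2, -0.6]
opening: 0.438
grip_force: 30.0
```

```bash
python3 - <<'E'
from h import *
s,c=snap('wrist','w4'); g=cv2.cvtColor(c['frame'],cv2.COLOR_RGB2GRAY)
go(389,371,158.5,np.pi+.10)
print([tuple(np.round(proj_w(s,c,P)).astype(int)) for P in [(431,375.5,185),(460,378.5,175),(480,380.5,175)]])
for v in (345,350,358,365,372,376): print(v,g[v,290:360:2].tolist())
E
```

```text
shift [1.  1.6 0.8] roll -0.2 j [ 0.64  0.43  1.84  0.    0.87 -1.03] eef [390.1 369.5 159.3] rot [ 3.141e+00  1.000e-03 -3.045e+00]
[(np.int64(325), np.int64(390)), (np.int64(325), np.int64(421)), (np.int64(325), np.int64(446))]
345 [124, 124, 124, 125, 124, 124, 124, 125, 124, 124, 125, 124, 125, 124, 125, 125, 125, 125, 125, 125, 124, 125, 125, 125, 125, 124, 124, 124, 124, 126, 125, 124, 126, 125, 125]
350 [131, 131, 132, 135, 136, 134, 132, 134, 133, 129, 131, 134, 137, 135, 131, 131, 134, 135, 134, 130, 133, 134, 127, 137, 133, 131, 131, 133, 136, 133, 138, 134, 133, 135, 131]
358 [134, 130, 131, 132, 137, 135, 131, 132, 131, 129, 129, 134, 134, 136, 131, 130, 134, 133, 133, 130, 131, 134, 129, 134, 132, 130, 132, 133, 135, 133, 138, 133, 133, 133, 133]
365 [133, 131, 130, 131, 136, 134, 130, 132, 132, 129, 129, 135, 133, 136, 132, 130, 134, 131, 133, 130, 131, 134, 128, 134, 133, 131, 131, 133, 133, 132, 135, 132, 132, 133, 132]
372 [133, 131, 131, 131, 137, 136, 131, 131, 132, 130, 128, 135, 133, 136, 130, 143, 145, 144, 144, 146, 146, 147, 137, 134, 133, 131, 131, 134, 133, 133, 134, 131, 132, 133, 133]
376 [134, 130, 130, 131, 135, 135, 131, 131, 132, 129, 127, 135, 132, 136, 129, 150, 153, 153, 151, 148, 150, 152, 144, 133, 133, 131, 130, 133, 134, 133, 134, 131, 132, 133, 133]
```

Call:
arm_command(targets=[[-8,2.5,0,0,0.3],[-20,2.5,0,0,0.3],[-35,2.5,0,0,0.3],[-50,2.5,0,0,0.3],[-60,2.5,0,0,0.3]])

```text
t: 5.95
eef_pos: [451.1, 378.1, 158.5]
tcp_rot: [3.141, 0.0, -3.044]
ft_force: [-0.9, -0.5, 0.4]
opening: 0.439
grip_force: 30.0
```

```bash
python3 - <<'E'
from h import *
s,c=snap('wrist','w5'); g=cv2.cvtColor(c['frame'],cv2.COLOR_RGB2GRAY)
print(s['eef_pos'],s['ft_force'],s['moment'])
for v in (250,260,270,280,290,300,345,350,358,365,372,376): print(v,g[v,290:360:2].tolist())
E
```

```text
[451.08911972 378.10743066 158.53379491] [-0.90704729 -0.51541308  0.41263645] [ 0.06537962  0.02309125 -0.01053141]
250 [197, 198, 204, 215, 220, 219, 153, 155, 156, 155, 156, 154, 157, 145, 143, 145, 145, 141, 148, 171, 170, 170, 171, 172, 171, 171, 176, 181, 178, 172, 168, 164, 165, 163, 164]
260 [194, 191, 187, 185, 184, 182, 185, 185, 123, 131, 133, 140, 145, 149, 148, 148, 146, 145, 147, 147, 156, 206, 222, 227, 227, 227, 227, 227, 221, 213, 100, 106, 104, 105, 105]
270 [173, 182, 182, 178, 177, 179, 175, 169, 180, 144, 193, 189, 218, 220, 217, 218, 221, 221, 221, 220, 191, 146, 130, 131, 127, 128, 127, 133, 128, 131, 133, 129, 128, 130, 129]
280 [178, 183, 181, 178, 177, 178, 177, 171, 216, 203, 133, 142, 197, 209, 210, 212, 214, 215, 214, 214, 151, 134, 218, 179, 127, 128, 127, 134, 127, 131, 132, 129, 129, 131, 129]
290 [144, 141, 139, 159, 184, 189, 189, 196, 205, 210, 207, 193, 193, 210, 210, 211, 213, 215, 214, 213, 162, 215, 205, 193, 186, 180, 179, 198, 158, 145, 145, 145, 141, 145, 147]
300 [140, 167, 181, 192, 198, 186, 189, 169, 158, 146, 144, 145, 199, 216, 214, 230
[... 476 characters left out ...]
 130, 128, 127, 125, 125, 124, 123, 128, 128, 153, 227, 229, 230, 231, 232, 233, 230, 190, 124, 128, 125, 125, 124, 125, 129, 129, 127, 119, 119, 116, 113, 114]
365 [123, 123, 128, 128, 127, 127, 126, 125, 124, 122, 128, 126, 147, 227, 229, 230, 232, 233, 232, 232, 188, 125, 127, 126, 121, 112, 111, 114, 114, 112, 111, 111, 114, 114, 113]
372 [123, 122, 127, 127, 126, 126, 126, 124, 123, 123, 128, 126, 140, 226, 229, 230, 232, 233, 233, 232, 189, 110, 114, 111, 112, 110, 110, 115, 113, 111, 111, 115, 126, 127, 125]
376 [122, 123, 126, 127, 125, 125, 126, 124, 123, 123, 128, 127, 137, 226, 229, 230, 232, 233, 233, 233, 191, 135, 112, 111, 111, 109, 112, 115, 121, 125, 125, 126, 128, 127, 125]
```

```bash
python3 - <<'E'
from h import *
import pickle
s,c=pickle.load(open('pics/w5.pkl','rb')); g=cv2.cvtColor(c['frame'],cv2.COLOR_RGB2GRAY)
print(g[255:300:1,322].tolist())
for v in(266,269): print(np.round(wpt(s,c,322,v,185),1))
E
```

```text
[139, 141, 145, 145, 145, 146, 146, 145, 145, 149, 186, 207, 216, 219, 220, 221, 221, 221, 221, 220, 220, 218, 204, 213, 214, 214, 214, 213, 213, 213, 213, 213, 213, 213, 213, 213, 213, 212, 213, 212, 224, 232, 231, 231, 231]
[430.1 376.6 185. ]
[431.4 376.7 185. ]
```

Call:
arm_command(targets=[[-20,0.5,0,0,0.3],[-40,0.5,0,0,0.3],[-60,0.5,0,0,0.3],[-80,0.5,0,0,0.3],[-100,0.5,0,0,0.3]])

```text
t: 6.5
eef_pos: [549.6, 388.2, 158.5]
tcp_rot: [-3.142, -0.0, -3.044]
ft_force: [0.1, 0.4, 0.0]
opening: 0.438
grip_force: 30.0
```

Call:
arm_command(targets=[[-14,0,0,0,0.3],[-14,0,8,0,0.3],[-14,0,15,0,0.3],[-14,0,15,0,0.3],[-14,0,15,0,0.6]])

```text
t: 7.0
eef_pos: [561.8, 389.5, 143.2]
tcp_rot: [-3.141, -0.001, -3.044]
ft_force: [-0.7, -0.5, -0.3]
opening: 0.478
grip_force: 0.0
```

Call:
arm_command(targets=[[0,0,0,0,0.6],[0,0,0,0,1],[0,0,0,0,1],[0,0,0,0,1],[0,0,0,0,1]])

```text
t: 7.5
eef_pos: [562.6, 389.6, 143.6]
tcp_rot: [3.142, -0.0, -3.044]
ft_force: [0.3, -0.3, 0.6]
opening: 0.881
grip_force: 0.0
```

Call:
arm_command(targets=[[0,0,-20,0,1],[0,0,-50,0,1],[0,0,-80,0,1],[0,0,-110,0,1],[0,0,-110,0,1]])

```text
t: 8.0
eef_pos: [563.8, 390.2, 258.2]
tcp_rot: [3.139, 0.006, -3.044]
ft_force: [-0.1, 1.2, 0.0]
opening: 0.998
grip_force: 0.0
```

```bash
python3 - <<'E'
from h import *
a=.2; go(580.4-129*np.cos(a)+2,230-129*np.sin(a),250,np.pi+.203)
import pickle
s,c=pickle.load(open('pics/w2.pkl','rb')); g=cv2.cvtColor(c['frame'],cv2.COLOR_RGB2GRAY)
print(g[240:275,319].tolist()); print(g[265,300:345].tolist(),g[370,300:345].tolist())
E
```

```text
shift [ 125.5 -174.5    6.9] roll -6.0 j [ 0.51  0.54  1.34  0.    1.25 -1.16] eef [563.8 390.2 258.2] rot [ 3.139  0.006 -3.044]
[204, 206, 202, 196, 192, 193, 195, 191, 186, 184, 186, 185, 187, 188, 189, 188, 188, 189, 188, 188, 187, 187, 190, 190, 191, 193, 194, 194, 195, 196, 195, 212, 238, 247, 246]
[127, 128, 127, 125, 121, 121, 123, 126, 129, 127, 126, 125, 161, 181, 187, 193, 193, 193, 192, 193, 191, 191, 190, 186, 186, 188, 189, 191, 192, 190, 173, 140, 251, 249, 249, 249, 249, 249, 249, 249, 249, 249, 249, 249, 249] [113, 112, 112, 111, 110, 111, 112, 120, 165, 209, 221, 211, 171, 155, 182, 211, 206, 206, 208, 209, 209, 211, 213, 200, 196, 194, 194, 195, 191, 176, 146, 139, 189, 200, 194, 157, 107, 112, 112, 112, 111, 114, 117, 117, 117]
```

```bash
python3 - <<'E'
from h import *
import pickle
for n,u in(('w1',326),('w2',320)):
    s,c=pickle.load(open('pics/%s.pkl'%n,'rb')); g=cv2.cvtColor(c['frame'],cv2.COLOR_RGB2GRAY)
    print(g[220:310,u].tolist())
s2,c2=pickle.load(open('pics/w2.pkl','rb'))
print(wpt(s2,c2,320,271,185),wpt(s2,c2,320,276,185))
E
```

```text
[210, 213, 218, 190, 146, 138, 138, 163, 219, 232, 230, 230, 231, 233, 231, 201, 205, 226, 225, 224, 224, 224, 224, 224, 224, 225, 224, 225, 218, 202, 202, 204, 204, 171, 139, 150, 192, 227, 233, 232, 232, 231, 230, 220, 221, 225, 224, 225, 225, 225, 225, 225, 225, 225, 225, 225, 225, 225, 225, 225, 225, 225, 226, 226, 226, 225, 225, 227, 227, 204, 206, 211, 152, 133, 132, 174, 208, 221, 227, 227, 227, 226, 217, 228, 227, 227, 227, 227, 227, 227]
[183, 176, 175, 177, 180, 185, 193, 196, 192, 189, 187, 191, 193, 195, 195, 197, 199, 200, 203, 203, 203, 206, 203, 199, 194, 194, 196, 193, 188, 188, 189, 189, 188, 189, 189, 189, 189, 189, 189, 188, 188, 186, 187, 190, 190, 191, 193, 194, 195, 194, 193, 208, 237, 247, 246, 246, 246, 245, 245, 245, 245, 245, 245, 246, 246, 242, 219, 188, 191, 192, 190, 186, 244, 245, 244, 243, 244, 243, 243, 243, 244, 243, 243, 243, 243, 243, 243, 243, 243, 243]
[407.94776077 194.67544896 185.        ] [409.81575661 195.06773508 185.        ]
```

```bash
python3 - <<'E'
from h import *
go(460,205.4,255,np.pi+.203)
E
```

```text
shift [ 121.3 -173.8    1.9] roll -6.0 j [ 0.51  0.54  1.34  0.    1.25 -1.16] eef [563.8 390.2 258.2] rot [ 3.139  0.006 -3.044]
```

Call:
arm_command(targets=[[27,-39,2,-2,1],[54,-78,2,-4,1],[81,-117,2,-6,1],[108,-156,2,-6,1],[121.5,-174,2,-6,1]])

```text
t: 8.5
eef_pos: [456.5, 202.2, 251.2]
tcp_rot: [-3.141, -0.001, -2.94]
ft_force: [0.8, 1.1, -0.0]
opening: 0.998
grip_force: 0.0
```

Call:
arm_command(targets=[[0,0,0,0,1],[0,0,30,0,1],[0,0,60,0,1],[0,0,60,0,1]])

```text
t: 8.9
eef_pos: [457.6, 204.6, 188.6]
tcp_rot: [-3.141, -0.006, -2.939]
ft_force: [-1.0, 0.4, 0.7]
opening: 1.0
grip_force: 0.0
```

```bash
python3 - <<'E'
from h import *
s,c=snap('wrist','w6'); g=cv2.cvtColor(c['frame'],cv2.COLOR_RGB2GRAY)
go(460,205.4,143,np.pi+.203)
for v in (262,350,375): print(v,g[v,300:345].tolist())
print(g[210:315,322].tolist())
print([tuple(np.round(proj_w(s,c,P)).astype(int)) for P in [(410,195.3,185),(460,205.4,183),(460,205.4,162),(432.5,199.8,162)]])
E
```

```text
shift [-1.8  0.2 47.5] roll -0.0 j [ 0.29  0.35  1.88  0.    0.91 -1.48] eef [458.4 204.9 190.5] rot [-3.141e+00 -3.000e-03 -2.939e+00]
262 [163, 164, 164, 161, 160, 158, 156, 163, 167, 149, 251, 249, 248, 221, 146, 148, 177, 194, 196, 195, 197, 198, 199, 200, 202, 201, 200, 201, 201, 184, 141, 120, 148, 250, 252, 223, 151, 161, 160, 154, 155, 155, 170, 169, 162]
350 [116, 117, 117, 113, 116, 114, 114, 113, 109, 173, 219, 226, 226, 223, 190, 129, 166, 217, 223, 220, 221, 222, 224, 225, 226, 226, 225, 227, 221, 191, 174, 207, 201, 196, 141, 112, 114, 114, 113, 114, 115, 117, 117, 118, 117]
375 [231, 229, 229, 229, 229, 229, 230, 230, 230, 232, 220, 150, 129, 131, 132, 131, 142, 214, 221, 218, 219, 222, 223, 224, 225, 225, 225, 227, 219, 172, 124, 129, 138, 186, 226, 210, 210, 211, 211, 209, 225, 226, 226, 227, 221]
[246, 245, 245, 245, 245, 245, 245, 245, 245, 245, 245, 245, 245, 245, 245, 245, 245, 245, 245, 245, 245, 245, 245, 245, 245, 245, 245, 245, 245, 245, 245, 245, 245, 245, 245, 245, 245, 245, 245, 245, 245, 245, 246, 248, 207, 195, 197, 197, 198, 198, 199, 199, 199, 200, 199, 200, 199, 200, 200, 199, 198, 212, 222, 222, 222, 222, 222, 222, 223, 205, 199, 200, 203, 174, 127, 129, 129, 139, 192, 187, 224, 222, 221, 221, 221, 221, 221, 218, 214, 219, 222, 222, 222, 222, 222, 222, 221, 222, 222, 222, 222, 222, 223, 226, 201]
[(np.int64(322), np.int64(190)), (np.int64(321), np.int64(291)), (np.int64(321), np.int64(277)), (np.int64(321), np.int64(228))]
```

Call:
arm_command(targets=[[-1.5,0.5,20,0,1],[-1.5,0.5,40,0,1],[-1.5,0.5,47.5,0,1],[-1.5,0.5,47.5,0,0.3],[-1.5,0.5,47.5,0,0.3]])

```text
t: 9.45
eef_pos: [460.7, 205.7, 145.2]
tcp_rot: [3.141, 0.001, -2.939]
ft_force: [0.1, 1.0, 0.1]
opening: 0.888
grip_force: 0.0
```

Call:
arm_command(targets=[[0,0,0,0,0.3],[0,0,0,0,0.3],[0,0,0,0,0.3],[0,0,0,0,0.3],[0,0,0,0,0.3]])

```text
t: 9.95
eef_pos: [460.1, 205.4, 144.2]
tcp_rot: [3.141, 0.0, -2.939]
ft_force: [-0.1, -0.8, -1.0]
opening: 0.467
grip_force: 0.0
```

Call:
arm_command(targets=[[0,0,0,0,0.3],[0,0,0,0,0.3],[0,0,0,0,0.3],[0,0,-8,0,0.3],[0,0,-15,0,0.3]])

```text
t: 10.45
eef_pos: [460.1, 205.4, 159.7]
tcp_rot: [3.142, -0.0, -2.939]
ft_force: [-0.6, 0.3, -0.5]
opening: 0.438
grip_force: 30.0
```

Call:
arm_command(targets=[[20,0,0,0,0.3],[40,0,0,0,0.3],[60,0,0,0,0.3],[80,0,0,0,0.3],[95,0,0,0,0.3]])

```text
t: 10.95
eef_pos: [366.0, 186.1, 159.7]
tcp_rot: [3.141, 0.0, -2.939]
ft_force: [0.3, -0.1, -1.0]
opening: 0.436
grip_force: 30.0
```

```bash
python3 - <<'E'
from h import *
go(432-41*.995,376.8-41*.097,159,np.pi+.097)
E
```

```text
shift [-62.2 177.9   0.8] roll 6.0 j [ 0.31  0.27  2.12  0.    0.75 -1.46] eef [366.  186.1 159.7] rot [ 3.141  0.    -2.939]
```

Call:
arm_command(targets=[[-10,44,0,1.5,0.3],[-22,88,0,3,0.3],[-36,130,0,4.5,0.3],[-50,165,0,6,0.3],[-62,178,0,6,0.3]])

```text
t: 11.45
eef_pos: [391.9, 376.1, 159.7]
tcp_rot: [3.141, 0.001, -3.043]
ft_force: [0.7, -0.3, -0.1]
opening: 0.438
grip_force: 30.0
```

Call:
arm_command(targets=[[0,0,0,0,0.3],[0,0,0,0,0.3]])

```text
t: 11.65
eef_pos: [391.5, 372.6, 159.2]
tcp_rot: [-3.141, -0.001, -3.044]
ft_force: [-0.2, -0.5, -0.4]
opening: 0.439
grip_force: 30.0
```

```bash
python3 - <<'E'
from h import *
go(432-78,376.8-7.6,159,np.pi+.097)
go(432+102*.995,376.8+102*.097,159,np.pi+.097)
E
```

```text
shift [37.7  0.2  0.2] roll 0.1 j [ 0.64  0.44  1.83 -0.    0.87 -1.03] eef [391.5 372.6 159.2] rot [-3.141e+00 -1.000e-03 -3.044e+00]
shift [-1.427e+02  1.000e-01  1.000e-01] roll 0.1 j [ 0.64  0.44  1.83 -0.    0.87 -1.03] eef [391.5 372.6 159.2] rot [-3.141e+00 -1.000e-03 -3.044e+00]
```

Call:
arm_command(targets=[[-10,0,0,0,0.3],[-25,0,0,0,0.3],[-40,0,0,0,0.3],[-55,0,0,0,0.3],[-75,0,0,0,0.3]])

```text
t: 12.15
eef_pos: [468.3, 380.0, 159.2]
tcp_rot: [3.142, 0.0, -3.045]
ft_force: [-0.1, 0.5, -0.4]
opening: 0.439
grip_force: 30.0
```

```bash
python3 - <<'E'
from h import *
s,c=snap('wrist','w7'); g=cv2.cvtColor(c['frame'],cv2.COLOR_RGB2GRAY)
go(432+102*.995,376.8+102*.097,159,np.pi+.097);print(s['ft_force'])
for v in (262,300,350,375): print(v,g[v,300:345].tolist())
E
```

```text
shift [-62.6   0.4   0.3] roll -0.1 j [ 0.57  0.52  1.67 -0.    0.95 -1.1 ] eef [471.2 380.3 159.2] rot [ 3.141e+00  2.000e-03 -3.046e+00]
[-0.105788    0.52344314 -0.41687224]
262 [177, 175, 173, 171, 168, 170, 178, 179, 177, 178, 185, 148, 151, 180, 201, 209, 207, 208, 207, 209, 210, 211, 212, 213, 213, 213, 213, 213, 210, 197, 160, 217, 231, 232, 232, 231, 231, 231, 231, 231, 231, 231, 232, 232, 232]
300 [213, 217, 217, 216, 220, 231, 230, 231, 231, 231, 231, 232, 222, 194, 200, 228, 230, 229, 228, 227, 228, 230, 230, 232, 222, 212, 213, 214, 213, 200, 174, 220, 217, 213, 211, 210, 209, 207, 206, 205, 201, 198, 201, 229, 221]
350 [126, 125, 124, 124, 123, 123, 122, 122, 123, 124, 126, 126, 124, 123, 158, 223, 228, 230, 228, 229, 230, 230, 231, 232, 232, 232, 232, 232, 230, 222, 191, 119, 124, 126, 127, 126, 124, 123, 125, 122, 113, 107, 109, 111, 113]
375 [124, 126, 124, 121, 123, 123, 121, 121, 121, 122, 122, 129, 187, 242, 235, 196, 221, 230, 228, 229, 229, 230, 231, 232, 233, 233, 233, 233, 232, 225, 197, 179, 210, 223, 225, 225, 225, 225, 226, 227, 227, 229, 234, 153, 123]
```

Call:
arm_command(targets=[[-20,0.5,0,0,0.3],[-40,0.5,0,0,0.3],[-56,0.5,0,0,0.3],[-62,0.5,0,0,0.3],[-62,0.5,0,0,0.3]])

```text
t: 12.7
eef_pos: [529.0, 386.4, 158.8]
tcp_rot: [-3.142, -0.0, -3.045]
ft_force: [0.1, -0.0, -1.0]
opening: 0.436
grip_force: 30.0
```

Call:
arm_command(targets=[[0,0,8,0,0.3],[0,0,15,0,0.3],[0,0,15,0,0.3],[0,0,15,0,0.6],[0,0,15,0,1]])

```text
t: 13.2
eef_pos: [527.9, 387.0, 143.9]
tcp_rot: [-3.142, -0.0, -3.044]
ft_force: [-0.3, 0.2, -0.5]
opening: 0.548
grip_force: 0.0
```

Call:
arm_command(targets=[[0,0,0,0,1],[0,0,0,0,1],[0,0,0,0,1],[0,0,0,0,1],[0,0,-20,0,1]])

```text
t: 13.7
eef_pos: [527.4, 386.4, 162.1]
tcp_rot: [-3.14, -0.004, -3.044]
ft_force: [-0.6, 0.3, 1.0]
opening: 0.959
grip_force: 0.0
```

Call:
arm_command(targets=[[0,0,-30,0,1],[0,0,-60,0,1],[0,0,-90,0,1],[0,0,-90,0,1]])

```text
t: 14.1
eef_pos: [529.4, 387.7, 258.5]
tcp_rot: [3.139, 0.006, -3.044]
ft_force: [0.7, 0.1, -0.8]
opening: 1.0
grip_force: 0.0
```

```bash
python3 - <<'E'
from h import *
go(487.5,210.9,255,np.pi+.203)
E
```

```text
shift [  58.9 -171.8    2.6] roll -6.0 j [ 0.53  0.5   1.43  0.    1.21 -1.14] eef [529.4 387.7 258.5] rot [ 3.139  0.006 -3.044]
```

Call:
arm_command(targets=[[14,-43,0,-2,1],[28,-86,0,-4,1],[44,-129,0,-6,1],[59,-172,0,-6,1],[59,-172,0,-6,1]])

```text
t: 14.6
eef_pos: [485.0, 206.4, 253.9]
tcp_rot: [-3.141, -0.001, -2.942]
ft_force: [0.2, -0.3, 0.3]
opening: 1.001
grip_force: 0.0
```

Call:
arm_command(targets=[[0,0,20,0,1],[0,0,50,0,1],[0,0,65,0,1],[0,0,65,0,1]])

```text
t: 15.0
eef_pos: [485.4, 210.1, 186.9]
tcp_rot: [-3.141, -0.004, -2.939]
ft_force: [-0.6, -0.4, -0.1]
opening: 1.003
grip_force: 0.0
```

```bash
python3 - <<'E'
from h import *
s,c=snap('wrist','w8'); g=cv2.cvtColor(c['frame'],cv2.COLOR_RGB2GRAY)
go(487.5,210.9,143.5,np.pi+.203)
for v in (262,350,375): print(v,g[v,300:345].tolist())
print(g[250:315,322].tolist())
E
```

```text
shift [-1.6  0.3 44.8] roll -0.0 j [ 0.28  0.39  1.82  0.    0.93 -1.49] eef [486.1 210.3 188.3] rot [-3.142e+00 -2.000e-03 -2.939e+00]
262 [161, 163, 163, 160, 160, 158, 157, 159, 167, 166, 152, 253, 245, 191, 140, 128, 151, 185, 201, 198, 198, 200, 201, 202, 205, 207, 206, 205, 205, 203, 188, 154, 141, 146, 188, 201, 166, 115, 114, 126, 156, 159, 164, 170, 166]
350 [132, 133, 131, 131, 132, 133, 133, 134, 133, 133, 133, 134, 134, 133, 132, 128, 134, 209, 220, 220, 219, 222, 223, 224, 226, 226, 226, 227, 226, 216, 176, 130, 132, 133, 132, 129, 130, 130, 132, 133, 133, 134, 133, 133, 133]
375 [128, 130, 131, 132, 134, 135, 136, 135, 137, 137, 138, 140, 140, 140, 136, 131, 130, 162, 189, 198, 198, 199, 204, 206, 199, 197, 200, 200, 196, 184, 156, 124, 128, 137, 144, 140, 136, 133, 131, 130, 131, 132, 135, 134, 133]
[201, 201, 201, 201, 201, 200, 200, 201, 201, 201, 201, 201, 201, 201, 201, 201, 202, 202, 201, 202, 202, 202, 200, 209, 225, 223, 224, 225, 205, 202, 203, 205, 169, 125, 129, 127, 144, 191, 191, 225, 224, 224, 224, 224, 225, 224, 218, 215, 220, 224, 223, 223, 222, 223, 223, 223, 223, 223, 223, 223, 223, 223, 224, 227, 202]
```

Call:
arm_command(targets=[[-1.5,0.5,20,0,1],[-1.5,0.5,38,0,1],[-1.5,0.5,45,0,1],[-1.5,0.5,45,0,0.3],[-1.5,0.5,45,0,0.3]])

```text
t: 15.55
eef_pos: [488.2, 211.1, 145.1]
tcp_rot: [3.141, 0.001, -2.939]
ft_force: [0.5, 0.5, 0.3]
opening: 0.886
grip_force: 0.0
```

Call:
arm_command(targets=[[0,0,0,0,0.3],[0,0,0,0,0.3],[0,0,0,0,0.3],[0,0,0,0,0.3],[0,0,0,0,0.3]])

```text
t: 16.05
eef_pos: [487.7, 210.8, 144.2]
tcp_rot: [3.142, 0.0, -2.939]
ft_force: [-0.4, 1.1, -0.1]
opening: 0.468
grip_force: 0.4
```

Call:
arm_command(targets=[[0,0,0,0,0.3],[0,0,0,0,0.3],[0,0,0,0,0.3],[0,0,-8,0,0.3],[0,0,-15,0,0.3]])

```text
t: 16.55
eef_pos: [487.7, 210.8, 159.7]
tcp_rot: [3.142, -0.0, -2.939]
ft_force: [-0.1, 0.2, -0.9]
opening: 0.437
grip_force: 30.0
```

Call:
arm_command(targets=[[20,0,0,0,0.3],[45,0,0,0,0.3],[70,0,0,0,0.3],[95,0,0,0,0.3],[120,0,0,0,0.3]])

```text
t: 17.05
eef_pos: [369.3, 186.5, 159.7]
tcp_rot: [3.141, 0.001, -2.939]
ft_force: [0.3, 0.5, -1.1]
opening: 0.435
grip_force: 30.0
```

```bash
python3 - <<'E'
from h import *
go(432-41*.995,376.8-41*.097,159,np.pi+.097)
E
```

```text
shift [-58.9 178.1   0.8] roll 6.0 j [ 0.31  0.28  2.12  0.    0.75 -1.47] eef [369.3 186.5 159.7] rot [ 3.141e+00  1.000e-03 -2.939e+00]
```

Call:
arm_command(targets=[[-8,44,0,1.5,0.3],[-20,88,0,3,0.3],[-34,130,0,4.5,0.3],[-48,165,0,6,0.3],[-59,178,0,6,0.3]])

```text
t: 17.55
eef_pos: [392.1, 376.0, 159.8]
tcp_rot: [3.141, 0.001, -3.043]
ft_force: [-0.1, -0.8, -0.5]
opening: 0.434
grip_force: 30.0
```

Call:
arm_command(targets=[[0,0,0,0,0.3],[0,0,0,0,0.3]])

```text
t: 17.75
eef_pos: [391.8, 372.5, 159.2]
tcp_rot: [-3.141, -0.0, -3.044]
ft_force: [0.1, -0.4, -0.9]
opening: 0.439
grip_force: 30.0
```

Call:
arm_command(targets=[[-10,0,0,0,0.3],[-25,0,0,0,0.3],[-40,0,0,0,0.3],[-55,0,0,0,0.3],[-75,0,0,0,0.3]])

```text
t: 18.25
eef_pos: [468.5, 379.9, 159.2]
tcp_rot: [3.141, 0.0, -3.045]
ft_force: [-0.3, -0.2, -0.8]
opening: 0.44
grip_force: 30.0
```

```bash
python3 - <<'E'
from h import *
s,c=snap('wrist','w9'); g=cv2.cvtColor(c['frame'],cv2.COLOR_RGB2GRAY)
go(432+65*.995,376.8+65*.097,159,np.pi+.097);print(s['ft_force'])
for v in (262,350,375): print(v,g[v,300:345].tolist())
E
```

```text
shift [-25.4   0.6   0.2] roll -0.1 j [ 0.57  0.52  1.67 -0.    0.95 -1.1 ] eef [471.4 380.1 159.2] rot [ 3.141e+00  2.000e-03 -3.046e+00]
[-0.28639518 -0.21308345 -0.75016601]
262 [177, 175, 174, 172, 167, 169, 177, 179, 177, 178, 184, 187, 152, 163, 196, 205, 207, 206, 208, 210, 210, 210, 212, 212, 213, 213, 213, 213, 213, 199, 176, 166, 165, 166, 166, 167, 162, 157, 157, 157, 157, 156, 156, 157, 157]
350 [126, 126, 123, 124, 123, 122, 122, 121, 121, 125, 126, 124, 133, 163, 190, 204, 224, 231, 228, 229, 230, 230, 231, 231, 232, 232, 232, 232, 233, 228, 203, 162, 160, 122, 124, 126, 124, 123, 121, 120, 113, 109, 109, 111, 113]
375 [140, 140, 140, 138, 149, 154, 156, 164, 171, 170, 168, 170, 174, 172, 169, 165, 221, 226, 229, 228, 229, 230, 230, 231, 232, 232, 232, 232, 233, 229, 207, 174, 169, 170, 175, 177, 180, 183, 183, 179, 175, 157, 145, 137, 136]
```

Call:
arm_command(targets=[[-15,0.5,0,0,0.3],[-25,0.5,0,0,0.3],[-25,0.5,0,0,0.3],[-25,0.5,8,0,0.3],[-25,0.5,15,0,0.3]])

```text
t: 18.8
eef_pos: [491.2, 383.1, 143.7]
tcp_rot: [3.142, -0.0, -3.044]
ft_force: [-4.1, -2.0, 42.8]
opening: 0.436
grip_force: 30.0
```

Call:
arm_command(targets=[[0,0,0,0,0.3],[0,0,0,0,0.6],[0,0,0,0,1],[0,0,0,0,1],[0,0,0,0,1]])

```text
t: 19.3
eef_pos: [491.5, 383.2, 144.0]
tcp_rot: [-3.142, -0.0, -3.044]
ft_force: [0.7, 0.6, -0.3]
opening: 0.72
grip_force: 0.0
```

Call:
arm_command(targets=[[0,0,0,0,1],[0,0,0,0,1],[0,0,-30,0,1],[0,0,-70,0,1],[0,0,-110,0,1]])

```text
t: 19.8
eef_pos: [491.4, 383.0, 255.2]
tcp_rot: [-3.141, -0.001, -3.044]
ft_force: [0.5, -0.2, -0.1]
opening: 0.992
grip_force: 0.0
```

```bash
python3 - <<'E'
from h import *
s,c=snap('wrist','w10'); snap('scene','s10')
go(542.3,222.1,250,np.pi+.203)
a=cv2.imread('pics/s10.png')[175:345,195:405]; a=cv2.resize(a,(400,324),interpolation=cv2.INTER_CUBIC)
b=cv2.imread('pics/w10.png')[120:400,:400];b=cv2.resize(b,(400,280)); cv2.imwrite('pics/m1.png',np.vstack([a,b])[:600])
E
```

```text
shift [ -33.1 -166.1    9.3] roll -6.0 j [ 0.56  0.45  1.51  0.    1.18 -1.11] eef [493.1 384.1 259.7] rot [ 3.138  0.008 -3.044]
```

View pics/m1.png

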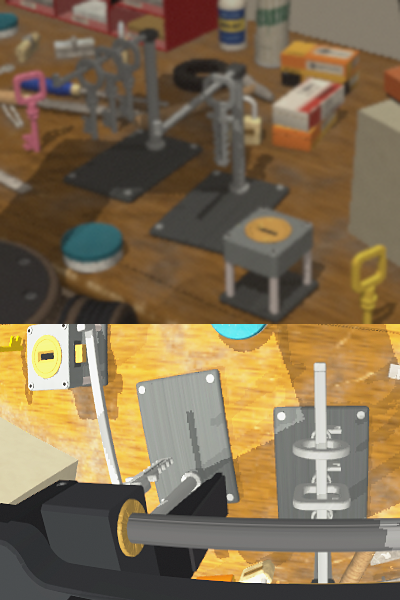

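Scene: all three levers hang on the spare hook, and the safe key is alone at the rear of the crowded hook. Next, the safe key.

Call:
arm_command(targets=[[-8,-43,0,-2,1],[-16,-86,0,-4,1],[-24,-129,0,-6,1],[-33,-166,0,-6,1],[-33,-166,0,-6,1]])

```text
t: 20.4
eef_pos: [541.8, 217.6, 253.7]
tcp_rot: [-3.141, -0.0, -2.943]
ft_force: [-0.2, -0.0, -0.2]
opening: 1.001
grip_force: 0.0
```

Call:
arm_command(targets=[[0,0,30,0,1],[0,0,60,0,1],[0,0,65,0,1],[0,0,65,0,1]])

```text
t: 20.8
eef_pos: [540.4, 221.6, 188.7]
tcp_rot: [3.142, -0.002, -2.939]
ft_force: [-0.6, 0.7, 0.7]
opening: 1.002
grip_force: 0.0
```

```bash
python3 - <<'E'
from h import *
s,c=snap('wrist','w11'); g=cv2.cvtColor(c['frame'],cv2.COLOR_RGB2GRAY)
go(542.3,222.1,143.5,np.pi+.203)
for v in (262,350,375): print(v,g[v,300:345].tolist())
for u in (308,322):print(g[250:315,u].tolist())
print([tuple(np.round(proj_w(s,c,P)).astype(int)) for P in [(542.3,222.1,183),(542.3,222.1,162)]])
E
```

```text
shift [-1.5  0.1 46.2] roll -0.0 j [ 0.28  0.46  1.69  0.    0.99 -1.5 ] eef [540.9 221.7 189.7] rot [ 3.141  0.    -2.939]
262 [200, 204, 205, 206, 208, 209, 210, 210, 215, 196, 146, 132, 133, 134, 133, 133, 148, 186, 198, 194, 197, 199, 203, 204, 207, 208, 209, 210, 209, 204, 189, 128, 132, 127, 183, 206, 208, 208, 209, 210, 210, 211, 211, 211, 211]
350 [154, 153, 153, 154, 158, 141, 104, 99, 105, 107, 109, 109, 110, 109, 109, 109, 109, 109, 109, 110, 110, 110, 110, 109, 109, 109, 109, 109, 110, 109, 110, 110, 110, 109, 110, 110, 110, 106, 101, 94, 83, 131, 151, 150, 147]
375 [148, 145, 142, 141, 141, 142, 144, 146, 146, 147, 147, 147, 146, 147, 147, 147, 146, 144, 144, 145, 139, 140, 135, 134, 135, 134, 134, 134, 134, 134, 135, 135, 137, 137, 138, 138, 140, 139, 138, 138, 139, 139, 140, 139, 139]
[200, 219, 228, 210, 134, 127, 127, 128, 128, 128, 129, 156, 215, 234, 235, 237, 196, 144, 130, 138, 162, 182, 198, 215, 213, 214, 214, 213, 208, 164, 124, 113, 115, 115, 114, 121, 136, 134, 133, 131, 160, 190, 217, 224, 224, 223, 222, 221, 220, 220, 209, 166, 145, 147, 144, 141, 145, 152, 156, 158, 157, 154, 151, 153, 135]
[203, 203, 203, 203, 203, 203, 203, 203, 203, 203, 203, 203, 203, 202, 203, 203, 203, 203, 201, 217, 224, 223, 223, 223, 223, 223, 223, 223, 223, 224, 225, 212, 200, 201, 203, 188, 130, 134, 134, 131, 193, 195, 224, 228, 227, 227, 227, 227, 227, 224, 215, 218, 223, 223, 223, 222, 222, 222, 222, 223, 223, 223, 223, 226, 202]
[(np.int64(321), np.int64(290)), (np.int64(321), np.int64(276))]
```

```bash
python3 - <<'E'
from h import *
import pickle
for n,v in(('w11',291),('w11',299),('w8',288),('w8',296)):
    s,c=pickle.load(open('pics/%s.pkl'%n,'rb')); print(n,v,wpt(s,c,322,v,183))
E
```

```text
w11 291 [542.79313457 222.66864065 183.        ]
w11 299 [547.09180128 223.5582858  183.        ]
w8 288 [485.59236637 210.66888592 183.        ]
w8 296 [489.81589684 211.54112115 183.        ]
```

Call:
arm_command(targets=[[-4,0.5,20,0,1],[-4,0.5,38,0,1],[-4,0.5,46,0,1],[-4,0.5,46,0,0.3],[-4,0.5,46,0,0.3]])

```text
t: 21.35
eef_pos: [545.0, 222.7, 144.3]
tcp_rot: [3.141, 0.001, -2.939]
ft_force: [0.1, 0.7, 0.0]
opening: 0.887
grip_force: 0.0
```

Call:
arm_command(targets=[[0,0,0,0,0.3],[0,0,0,0,0.3],[0,0,0,0,0.3],[0,0,0,0,0.3],[0,0,0,0,0.3]])

```text
t: 21.85
eef_pos: [544.5, 222.5, 143.2]
tcp_rot: [3.142, 0.0, -2.939]
ft_force: [-0.4, -0.5, 0.7]
opening: 0.468
grip_force: 0.0
```

Call:
arm_command(targets=[[0,0,0,0,0.3],[0,0,0,0,0.3],[0,0,0,0,0.3],[0,0,-8,0,0.3],[0,0,-15,0,0.3]])

```text
t: 22.35
eef_pos: [544.5, 222.5, 158.7]
tcp_rot: [3.142, -0.0, -2.939]
ft_force: [-0.5, -0.1, -1.6]
opening: 0.437
grip_force: 30.0
```

Call:
arm_command(targets=[[30,0,0,0,0.3],[60,0,0,0,0.3],[95,0,0,0,0.3],[130,0,0,0,0.3],[160,0,0,0,0.3]])

```text
t: 22.85
eef_pos: [386.2, 190.0, 158.7]
tcp_rot: [3.141, 0.0, -2.939]
ft_force: [-0.1, -0.4, -1.2]
opening: 0.437
grip_force: 30.0
```

Call:
arm_command(targets=[[20,0,0,0,0.3],[20,0,-20,0,0.3],[20,0,-40,0,0.3],[20,0,-40,0,0.3],[20,0,-40,0,0.3]])

```text
t: 23.35
eef_pos: [368.3, 186.3, 198.4]
tcp_rot: [3.141, 0.001, -2.939]
ft_force: [0.3, 0.5, -0.5]
opening: 0.44
grip_force: 30.0
```

```bash
python3 - <<'E'
from h import *
s,c=snap('wrist','w12')
print(s['opening'])
go(433.4,52,220,np.pi+.12)
E
```

```text
0.44040025990607395
shift [ -37.1 -144.6  -22.1] roll 4.7 j [ 0.31  0.21  2.07  0.    0.86 -1.47] eef [368.  186.2 197.9] rot [ 3.142  0.    -2.939]
```

```bash
python3 - <<'E'
from h import *
go(460,53,220,np.pi+.13)
E
```

```text
shift [ -63.3 -149.   -22.1] roll 4.1 j [ 0.31  0.21  2.07  0.    0.86 -1.47] eef [368.  186.2 197.9] rot [ 3.142  0.    -2.939]
```

Call:
arm_command(targets=[[0,-40,-22,1,0.3],[0,-85,-22,2,0.3],[-15,-125,-22,4,0.3],[-45,-149,-22,4,0.3],[-63,-149,-22,4,0.3]])

```text
t: 23.9
eef_pos: [461.8, 50.5, 219.2]
tcp_rot: [-3.141, -0.0, -3.012]
ft_force: [-0.5, 0.1, -0.3]
opening: 0.44
grip_force: 30.0
```

Call:
arm_command(targets=[[0,0,0,0,0.3],[0,0,0,0,0.3],[0,0,0,0,0.3]])

```text
t: 24.2
eef_pos: [458.8, 53.4, 219.7]
tcp_rot: [3.141, -0.001, -3.008]
ft_force: [0.5, 0.0, -0.7]
opening: 0.436
grip_force: 30.0
```

```bash
python3 - <<'E'
from h import *
s,c=snap('wrist','w13'); print(s['eef_pos'],s['tcp_rot'],s['joints'])
a=cv2.imread('pics/w13.png')[110:320,220:430]; cv2.imwrite('pics/c6.png',cv2.resize(a,(600,600),interpolation=cv2.INTER_CUBIC))
g=cv2.cvtColor(c['frame'],cv2.COLOR_RGB2GRAY)
# dark slot blob and yellow plug
hsv=cv2.cvtColor(c['frame'],cv2.COLOR_RGB2HSV)
roi=np.zeros_like(g);roi[120:250,240:400]=1
E
```

```text
[458.76029313  53.35059895 219.67649447] [ 3.14130473e+00 -1.31559387e-03 -3.00826607e+00] [-2.74458925e-02  2.53875073e-01  1.93454901e+00  9.02012626e-05
  9.54513294e-01 -1.73162080e+00]
```

View pics/c6.png

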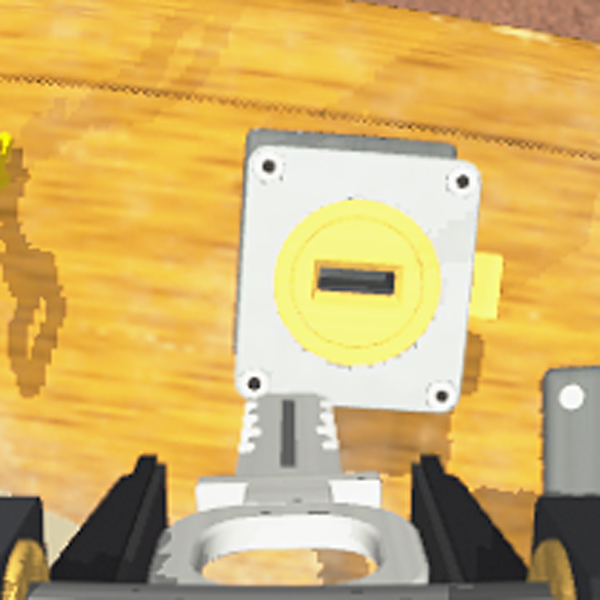

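The lock sits square: slot centre at crop (356.5,280) = full (345,208), screws at crop (268,166), (462,181), (253,384) and (441,397), and the blade tip at crop (290,396). Computing the alignment.

```bash
python3 - <<'E'
from h import *
import pickle
s,c=pickle.load(open('pics/w13.pkl','rb'))
f=lambda x,y,z:wpt(s,c,220+x/2.857,110+y/2.857,z)
P=[f(*p,84) for p in [(268,166),(462,181),(253,384),(441,397)]]
print(np.round(P,1), 'ctr',np.mean(P,0), 'yaw', [np.arctan2(-(b-a)[0],(b-a)[1]) for a,b in((P[0],P[1]),(P[2],P[3]))],[np.arctan2((b-a)[1],(b-a)[0]) for a,b in((P[0],P[2]),(P[1],P[3]))])
print('slot',f(318,278,86),f(395,281,86),f(356.5,280,86),'plug',f(357,281,86))
t=f(290,396,s['eef_pos'][2]+19-96)
M=R.from_euler('xyz',s['tcp_rot']).as_matrix(); print('tip tool xy',M.T@(t-s['eef_pos']))
print('TCP proj',proj_w(s,c,s['eef_pos']))
E
```

```text
[[407.6  40.7  84. ]
 [403.9  96.7  84. ]
 [471.9  44.7  84. ]
 [468.4 100.9  84. ]] ctr [437.92718321  70.74361829  84.        ] yaw [np.float64(0.06525900897933092), np.float64(0.061825216227827974)] [np.float64(0.060977453641737116), np.float64(0.06563784550959942)]
slot [437.55992514  59.25827241  86.        ] [435.37419048  81.46216285  86.        ] [436.62706795  70.3546371   86.        ] plug [436.89662845  70.5403321   86.        ]
tip tool xy [ 0.21815986  0.49360681 77.00049896]
TCP proj (np.float64(320.7234058826918), np.float64(290.32228278236107))
```

```bash
python3 - <<'E'
from h import *
go(436,70.2,172,np.pi+.063)
E
```

```text
shift [20.4 19.7 47.9] roll 4.0 j [-0.03  0.25  1.93  0.    0.95 -1.73] eef [458.9  53.3 219.9] rot [ 3.141e+00 -1.000e-03 -3.008e+00]
```

Call:
arm_command(targets=[[10,10,0,2,0.3],[20.4,19.7,0,4,0.3],[20.4,19.7,25,4,0.3],[20.4,19.7,48,4,0.3],[20.4,19.7,48,4,0.3]])

```text
t: 24.75
eef_pos: [435.3, 70.1, 170.5]
tcp_rot: [3.141, -0.004, -3.078]
ft_force: [0.6, -0.1, 0.4]
opening: 0.44
grip_force: 30.0
```

Call:
arm_command(targets=[[0,0,0,0,0.3],[0,0,0,0,0.3],[0,0,0,0,0.3]])

```text
t: 25.05
eef_pos: [437.3, 69.9, 173.0]
tcp_rot: [-3.142, 0.002, -3.079]
ft_force: [0.2, 0.5, 0.3]
opening: 0.44
grip_force: 30.0
```

```bash
python3 - <<'E'
from h import *
s,c=snap('wrist','w14'); go(436,70.2,172,np.pi+.063)
M=R.from_euler('xyz',s['tcp_rot']).as_matrix(); K=np.array([437,70.5,86])
print('kw proj',proj_w(s,c,K), 'plug edges u',proj_w(s,c,K+[0,19,0]),proj_w(s,c,K-[0,19,0]),proj_w(s,c,K-[19,0,0]))
im=c['frame']; hsv=cv2.cvtColor(im,cv2.COLOR_RGB2HSV); 
m=cv2.inRange(hsv,(20,120,150),(32,255,255)); v,u=np.nonzero(m[100:330,220:420]); print(u.min()+220,u.max()+220,v.min()+100)
for r in range(190,262,6): print(r,im[r,270:372:4].mean(1).astype(int).tolist(), im[r,270:372:6,2].tolist())
E
```

```text
shift [1.3 0.4 0.9] roll -0.0 j [ 0.01  0.29  2.04  0.    0.81 -1.62] eef [437.3  69.9 172.9] rot [ 3.142e+00  1.000e-03 -3.079e+00]
kw proj (np.float64(321.5992558426445), np.float64(244.59719581551926)) plug edges u (np.float64(348.1615954083893), np.float64(246.21533484593965)) (np.float64(294.96982531372555), np.float64(242.96447160851133)) (np.float64(323.32132175618995), np.float64(218.38872287422876))
220 419 122
190 [163, 162, 165, 155, 152, 152, 152, 151, 151, 151, 151, 151, 152, 153, 153, 155, 155, 155, 153, 154, 152, 152, 153, 143, 172, 170] [65, 62, 153, 148, 149, 148, 149, 148, 150, 151, 152, 153, 152, 151, 150, 151, 88]
196 [171, 205, 246, 249, 225, 240, 239, 239, 240, 240, 240, 240, 241, 241, 241, 240, 240, 240, 240, 240, 240, 241, 248, 249, 241, 165] [71, 234, 249, 235, 238, 238, 239, 239, 240, 240, 238, 238, 238, 239, 240, 248, 240]
202 [167, 225, 249, 67, 250, 241, 241, 241, 241, 241, 240, 241, 241, 240, 239, 240, 240, 240, 240, 240, 240, 240, 252, 64, 245, 179] [70, 242, 63, 224, 240, 240, 240, 239, 240, 238, 239, 238, 239, 238, 239, 84, 244]
208 [167, 223, 240, 24
[... 1239 characters left out ...]
 138, 84, 81, 84, 84, 72, 76, 123, 121, 128, 240, 239]
244 [171, 178, 239, 239, 239, 209, 204, 210, 212, 143, 88, 92, 67, 92, 92, 92, 67, 197, 211, 211, 210, 209, 238, 241, 241, 202] [87, 238, 238, 162, 122, 137, 80, 91, 66, 90, 90, 67, 139, 110, 135, 239, 241]
250 [181, 183, 239, 239, 239, 208, 208, 210, 212, 220, 182, 181, 158, 121, 183, 184, 231, 205, 211, 209, 209, 204, 241, 241, 242, 208] [89, 232, 238, 197, 132, 137, 166, 176, 155, 178, 181, 155, 139, 112, 119, 240, 242]
256 [174, 175, 239, 238, 238, 229, 210, 200, 211, 248, 203, 180, 162, 91, 182, 182, 243, 211, 211, 206, 210, 242, 240, 241, 242, 128] [94, 232, 235, 237, 138, 141, 250, 175, 158, 178, 177, 213, 139, 139, 246, 239, 241]
```

```bash
python3 - <<'E'
from h import *
import pickle
s,c=pickle.load(open('pics/w14.pkl','rb')); im=c['frame'];g=cv2.cvtColor(im,cv2.COLOR_RGB2GRAY)
print('col316',list(zip(range(228,262),g[228:262,316].tolist())))
for v in(246,248): print(np.round(wpt(s,c,321.5,v,s['eef_pos'][2]-77),1))
for v in(236,240,): print(np.round(wpt(s,c,322,v,86),1))
a=im[200:300,270:370,::-1]; cv2.imwrite('pics/c7.png',cv2.resize(a,(600,600),interpolation=cv2.INTER_CUBIC))
E
```

```text
col316 [(228, 235), (229, 235), (230, 234), (231, 235), (232, 234), (233, 234), (234, 234), (235, 234), (236, 225), (237, 198), (238, 183), (239, 91), (240, 66), (241, 71), (242, 70), (243, 69), (244, 88), (245, 93), (246, 90), (247, 152), (248, 187), (249, 184), (250, 184), (251, 184), (252, 183), (253, 183), (254, 183), (255, 183), (256, 184), (257, 184), (258, 184), (259, 184), (260, 184), (261, 183)]
[435.4  70.3  96. ]
[436.8  70.4  96. ]
[430.7  70.4  86. ]
[433.6  70.6  86. ]
```

Call:
arm_command(targets=[[-1,0.3,4,0,0.3],[-1,0.3,10,0,0.3],[-1,0.3,16,0,0.3],[-1,0.3,22,0,0.3],[-1,0.3,28,0,0.3]])

```text
t: 25.6
eef_pos: [437.7, 70.2, 143.4]
tcp_rot: [3.141, -0.001, -3.079]
ft_force: [-0.9, -0.2, 0.2]
opening: 0.438
grip_force: 30.0
```

```bash
python3 - <<'E'
from h import *
s=env.state(); print(s['eef_pos'],s['ft_force'],s['moment'],s['tcp_rot'])
E
```

```text
[437.65595826  70.19903804 143.3722264 ] [-0.86161411 -0.17304425  0.17508419] [0.00533889 0.34013254 0.02921217] [ 3.14147331e+00 -1.01256743e-03 -3.07880514e+00]
```

Call:
arm_command(targets=[[0,0,10,0,0.3],[0,0,20,0,0.3],[0,0,30,0,0.3],[0,0,36,0,0.3],[0,0,38,0,0.3]])

```text
t: 26.1
eef_pos: [437.7, 70.2, 105.3]
tcp_rot: [3.141, -0.001, -3.079]
ft_force: [-2.4, -0.1, 0.5]
opening: 0.437
grip_force: 30.0
```

Call:
arm_command(targets=[[0,0,1,0,0.3],[0,0,2,0,0.3]])

```text
t: 26.3
eef_pos: [438.0, 70.2, 104.2]
tcp_rot: [3.142, 0.0, -3.079]
ft_force: [-2.9, -0.4, 1.0]
opening: 0.439
grip_force: 30.0
```

Call:
arm_command(targets=[[0,0,0.5,0,0.3],[0,0,1,0,0.3],[0,0,1,0,0.3]])

```text
t: 26.6
eef_pos: [438.0, 70.2, 103.3]
tcp_rot: [3.142, 0.0, -3.079]
ft_force: [-3.4, 0.4, 2.5]
opening: 0.438
grip_force: 30.0
```

Call:
arm_command(targets=[[0,0,0.5,0,0.3],[0,0,0.5,0,0.3],[0,0,0.5,0,0.3]])

```text
t: 26.9
eef_pos: [438.0, 70.2, 103.0]
tcp_rot: [3.142, 0.0, -3.079]
ft_force: [-4.6, -1.5, 7.1]
opening: 0.439
grip_force: 30.0
```

Call:
arm_command(targets=[[0,0,0.5,0,0.3],[0,0,0.5,0,0.3],[0,0,0.5,0,0.3]])

```text
t: 27.2
eef_pos: [438.0, 70.2, 102.8]
tcp_rot: [3.142, 0.001, -3.079]
ft_force: [-6.6, -0.2, 13.9]
opening: 0.433
grip_force: 30.0
```

Call:
arm_command(targets=[[0.7,0,0.2,0,0.3],[0.7,0,0.2,4,0.3],[0.7,0,0.2,8,0.3],[0.7,0,0.2,12,0.3],[0.7,0,0.2,16,0.3]])

```text
t: 27.7
eef_pos: [437.7, 70.1, 102.8]
tcp_rot: [3.141, 0.002, 2.923]
ft_force: [-4.6, -1.5, 15.5]
opening: 0.437
grip_force: 30.0
```

```bash
python3 - <<'E'
from h import *
s=env.state(); print(s['eef_pos'],s['ft_force'],s['moment'],s['tcp_rot'],s['opening'])
E
```

```text
[437.72371629  70.09508349 102.77850356] [-4.62692667 -1.496581   15.49509399] [-0.36926835  1.07587259  0.12229359] [3.14141426e+00 1.61272171e-03 2.92285156e+00] 0.43723943785776054
```

Call:
arm_command(targets=[[0,0,0,5,0.3],[0,0,0,10,0.3],[0,0,0,15,0.3],[0,0,0,20,0.3],[0,0,0,25,0.3]])

```text
t: 28.2
eef_pos: [437.4, 70.0, 102.8]
tcp_rot: [3.141, 0.001, 2.486]
ft_force: [-7.0, -2.3, 15.3]
opening: 0.438
grip_force: 30.0
```

```bash
python3 - <<'E'
from h import *
s,c=snap('wrist','w15'); print(s['eef_pos'],s['ft_force'],s['moment'],s['tcp_rot'],s['opening'])
E
```

```text
[437.38101417  69.97555657 102.76276041] [-6.97505407 -2.32272564 15.31547429] [-0.56887893  1.4422965   0.15983932] [3.14136756e+00 8.62733801e-04 2.48586397e+00] 0.43826965570629683
```

Call:
arm_command(targets=[[0.5,-0.4,0,5,0.3],[0.5,-0.4,0,10,0.3],[0.5,-0.4,0,15,0.3],[0.5,-0.4,0,20,0.3],[0.5,-0.4,0,25,0.3]])

```text
t: 28.75
eef_pos: [436.8, 70.2, 102.8]
tcp_rot: [3.141, 0.0, 2.049]
ft_force: [-6.2, 1.2, 15.6]
opening: 0.436
grip_force: 30.0
```

Call:
arm_command(targets=[[0,0,0,4,0.3],[0,0,0,8,0.3],[0,0,0,11,0.3],[0,0,0,14,0.3],[0,0,0,15,0.3]])

```text
t: 29.25
eef_pos: [436.8, 70.3, 102.8]
tcp_rot: [3.141, 0.0, 1.789]
ft_force: [-5.8, 0.4, 14.9]
opening: 0.437
grip_force: 30.0
```

```bash
python3 - <<'E'
from h import *
s,c=snap('wrist','w16'); print(s['eef_pos'],s['ft_force'],s['moment'],s['tcp_rot'],s['opening'])
E
```

```text
[436.75180441  70.30120417 102.77003101] [-5.7561031   0.38856187 14.93654096] [0.23386796 1.36196205 0.17360061] [3.14064950e+00 3.01076993e-05 1.78909985e+00] 0.43727191319042547
```

Call:
arm_command(targets=[[0,0,0,2,0.3],[0,0,0,3,0.3],[0,0,0,3,0.3]])

```text
t: 29.6
eef_pos: [436.7, 70.3, 102.8]
tcp_rot: [3.141, -0.0, 1.738]
ft_force: [-6.5, 1.4, 15.5]
opening: 0.437
grip_force: 30.0
```

```bash
python3 - <<'E'
from h import *
s,c=snap('wrist','w17'); print(s['eef_pos'],s['ft_force'],s['moment'],s['tcp_rot'],s['opening'])
import pickle
a=cv2.imread('pics/w17.png')[60:400,120:540]; a=cv2.resize(a,(700,567)); cv2.imwrite('pics/c8.png',a)
E
```

```text
[436.72899285  70.30019735 102.76143831] [-6.54496065  1.42166412 15.49175516] [0.17777266 1.42277504 0.09378068] [ 3.14069479e+00 -2.58174451e-05  1.73803455e+00] 0.4372018508327845
```

View pics/c8.png

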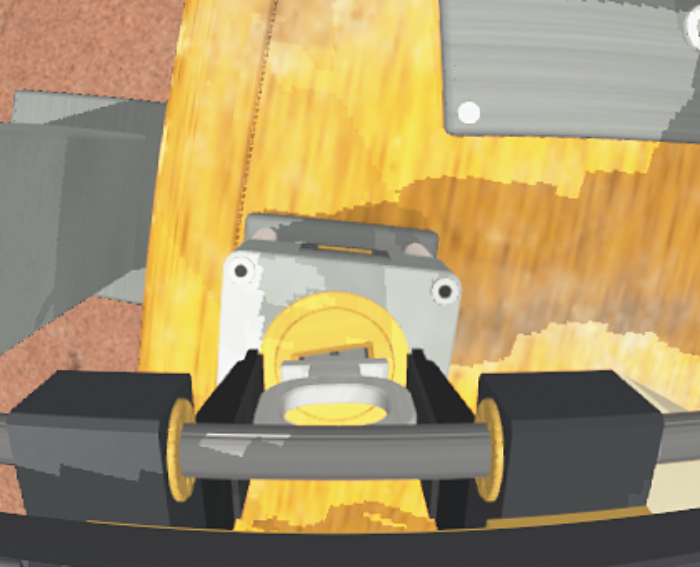

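The lock case hasn't spun, and the bolt is drawn in. The plug lags the key a little (slot edge (290,362) to (370,345)). Checking the stand's yaw from the screws at (240,271) and (445,291).

```bash
python3 - <<'E'
from h import *
import pickle
s,c=pickle.load(open('pics/w17.pkl','rb'))
f=lambda x,y,z:wpt(s,c,120+x*.6,60+y*.6,z)
a,b=f(240,271,84),f(445,291,84);print(a,b,np.arctan2((b-a)[1],(b-a)[0]))
e,g=f(290,362,86),f(370,346,86);print(e,g,np.arctan2((g-e)[1],(g-e)[0]), 'key yaw y axis',np.arctan2(-np.cos(s['tcp_rot'][2]),np.sin(s['tcp_rot'][2])))
E
```

```text
[403.62038534  96.00931507  84.        ] [467.94178991 100.38201674  84.        ] 0.06787762310882464
[423.49269191  69.8220526   86.        ] [447.61269296  79.33223507  86.        ] 0.37557096418987973 key yaw y axis 0.1672382233855942
```

Call:
arm_command(targets=[[0,0,0,2,0.3],[0,0,0,4,0.3],[0,0,0,6,0.3],[0,0,0,6,0.3]])

```text
t: 30.05
eef_pos: [437.3, 70.3, 102.8]
tcp_rot: [3.139, 0.0, 1.633]
ft_force: [-4.2, 0.6, 14.4]
opening: 0.438
grip_force: 30.0
```

```bash
python3 - <<'E'
from h import *
s,c=snap('wrist','w18'); print(s['eef_pos'],s['ft_force'],s['moment'],s['tcp_rot'],s['opening'])
g=cv2.cvtColor(c['frame'],cv2.COLOR_RGB2GRAY)
# screws: dark centers
for (u0,v0) in ((264,222),(387,234)):
    p=g[v0-12:v0+13,u0-12:u0+13]; m=(p<90); v,u=np.nonzero(m); print(u.mean()+u0-12,v.mean()+v0-12,m.sum())
E
```

```text
[437.33648195  70.27009233 102.80716414] [-4.24077214  0.6242546  14.447427  ] [0.10800096 0.91079518 0.27251016] [3.13935571e+00 7.65486026e-05 1.63312125e+00] 0.43797717278453624
260.59375 226.5625 32
383.825 230.775 40
```

Torque rose to 0.27 N m, so the key is at the stop. Turning back.

Call:
arm_command(targets=[[0,0,0,-5,0.3],[0,0,0,-10,0.3],[0,0,0,-15,0.3],[0,0,0,-20,0.3],[0,0,0,-25,0.3]])

```text
t: 30.6
eef_pos: [437.8, 70.3, 102.8]
tcp_rot: [3.139, 0.001, 2.073]
ft_force: [-2.8, 1.7, 12.7]
opening: 0.443
grip_force: 30.0
```

Call:
arm_command(targets=[[0,0,0,-5,0.3],[0,0,0,-10,0.3],[0,0,0,-15,0.3],[0,0,0,-20,0.3],[0,0,0,-25,0.3]])

```text
t: 31.1
eef_pos: [437.7, 70.4, 102.8]
tcp_rot: [3.139, 0.002, 2.509]
ft_force: [-2.0, 2.8, 13.1]
opening: 0.439
grip_force: 30.0
```

Call:
arm_command(targets=[[0,0,0,-5,0.3],[0,0,0,-10,0.3],[0,0,0,-15,0.3],[0,0,0,-20,0.3],[0,0,0,-25,0.3]])

```text
t: 31.6
eef_pos: [437.6, 70.6, 102.8]
tcp_rot: [3.14, 0.003, 2.945]
ft_force: [-3.1, 4.5, 12.6]
opening: 0.437
grip_force: 30.0
```

Call:
arm_command(targets=[[0,0,0,-5,0.3],[0,0,0,-10,0.3],[0,0,0,-15,0.3],[0,0,0,-17,0.3],[0,0,0,-17,0.3]])

```text
t: 32.1
eef_pos: [437.4, 70.6, 102.8]
tcp_rot: [3.141, 0.002, -3.043]
ft_force: [-3.4, 5.2, 14.1]
opening: 0.44
grip_force: 30.0
```

```bash
python3 - <<'E'
from h import *
s,c=snap('wrist','w19'); print(s['eef_pos'],s['ft_force'],s['moment'],s['tcp_rot'],s['opening'])
g=cv2.cvtColor(c['frame'],cv2.COLOR_RGB2GRAY); p=g[120:300,200:440]
m=(p<100).astype(np.uint8); n,l,st,ce=cv2.connectedComponentsWithStats(m)
for i in range(1,n):
    if 8<st[i,4]<90: u,v=ce[i]+[200,120]; print(np.round([u,v],1),st[i].tolist(),np.round(wpt(s,c,u,v,84),1))
E
```

```text
[437.36047358  70.5839537  102.82191664] [-3.38382147  5.20328902 14.06960467] [ 1.03227072  0.78353708 -0.0982724 ] [ 3.14099133e+00  2.41140896e-03 -3.04326831e+00] 0.4397161391100999
[270.  216.6] [67, 93, 7, 8, 41] [407.   41.3  84. ]
[378.5 224.8] [175, 102, 8, 7, 40] [405.8  97.7  84. ]
[300.9 272.4] [100, 149, 3, 7, 11] [435.6  59.8  84. ]
```

Call:
arm_command(targets=[[0,0,0,-2,0.3],[0,0,0,-4,0.3],[0,0,0,-4,0.3],[0,0,0,-4,0.3]])

```text
t: 32.55
eef_pos: [437.5, 70.5, 102.8]
tcp_rot: [3.141, 0.003, -2.975]
ft_force: [-2.8, 3.3, 12.5]
opening: 0.437
grip_force: 30.0
```

```bash
python3 - <<'E'
from h import *
s,c=snap('wrist','w20'); print(s['eef_pos'],s['ft_force'],s['moment'],s['tcp_rot'],s['opening'])
g=cv2.cvtColor(c['frame'],cv2.COLOR_RGB2GRAY); p=g[120:250,200:440]
m=(p<100).astype(np.uint8); n,l,st,ce=cv2.connectedComponentsWithStats(m)
for i in range(1,n):
    if 30<st[i,4]<60: u,v=ce[i]+[200,120]; print(np.round([u,v],1),np.round(wpt(s,c,u,v,84),1))
E
```

```text
[437.50558565  70.46247324 102.8381421 ] [-2.77532195  3.29889399 12.51317474] [ 0.64889741  0.70024338 -0.2202612 ] [ 3.14138645e+00  2.70942781e-03 -2.97475846e+00] 0.43722077461387077
[273.  214.6] [408.   40.5  84. ]
[381.  227.8] [405.5  96.8  84. ]
```

Call:
arm_command(targets=[[0,0,0,3,0.3],[0,0,0,6.5,0.3],[0,0,-1,6.5,0.3],[0,0,-5,6.5,0.3],[0,0,-10,6.5,0.3]])

```text
t: 33.1
eef_pos: [436.8, 70.2, 112.2]
tcp_rot: [3.142, 0.0, -3.087]
ft_force: [-0.1, -0.4, -0.2]
opening: 0.434
grip_force: 30.0
```

Call:
arm_command(targets=[[0,0,-8,0,0.3],[0,0,-16,0,0.3],[0,0,-24,0,0.3],[0,0,-32,0,0.3],[0,0,-40,0,0.3]])

```text
t: 33.6
eef_pos: [436.7, 70.2, 152.7]
tcp_rot: [3.142, 0.0, -3.088]
ft_force: [0.3, -0.1, -0.7]
opening: 0.44
grip_force: 30.0
```

Call:
arm_command(targets=[[0,0,-8,0,0.3],[0,0,-16,0,0.3],[0,0,-30,0,0.3],[0,0,-50,0,0.3],[0,0,-50,0,0.3]])

```text
t: 34.1
eef_pos: [437.5, 70.2, 203.9]
tcp_rot: [-3.142, 0.004, -3.088]
ft_force: [0.8, 0.5, -0.7]
opening: 0.438
grip_force: 30.0
```

```bash
python3 - <<'E'
from h import *
s,c=snap('wrist','w21'); print(s['ft_force'],s['opening'])
g=cv2.cvtColor(c['frame'],cv2.COLOR_RGB2GRAY); p=g[120:250,200:440]
m=(p<100).astype(np.uint8); n,l,st,ce=cv2.connectedComponentsWithStats(m)
for i in range(1,n):
    if st[i,4]>12: u,v=ce[i]+[200,120]; print(np.round([u,v],1),st[i].tolist(),np.round(wpt(s,c,u,v,84),1))
for v in range(240,262,2): print(v,g[v,296:350:2].tolist())
go(370,187.5,200,np.pi+.203)
E
```

```text
[ 0.75432739  0.48261997 -0.66951139] 0.43838407025064313
[285.3 195.5] [84, 74, 4, 4, 14] [407.9  40.8  84. ]
[356.5 196.3] [155, 75, 4, 4, 14] [405.5  96.5  84. ]
[320.3 234.1] [107, 111, 27, 8, 194] [437.4  69.8  84. ]
240 [233, 235, 235, 235, 220, 232, 236, 236, 235, 236, 236, 236, 236, 236, 236, 236, 236, 237, 237, 236, 221, 236, 235, 236, 225, 234, 234]
242 [235, 233, 235, 235, 228, 232, 231, 232, 231, 231, 231, 231, 230, 230, 231, 231, 231, 231, 231, 230, 232, 235, 235, 236, 233, 234, 234]
244 [235, 224, 234, 235, 234, 234, 234, 234, 234, 234, 234, 234, 234, 234, 234, 234, 234, 234, 234, 234, 234, 235, 235, 230, 235, 235, 235]
246 [234, 233, 232, 235, 235, 235, 235, 236, 236, 236, 236, 236, 236, 237, 237, 237, 237, 235, 235, 235, 235, 235, 235, 231, 235, 235, 234]
248 [234, 234, 225, 234, 235, 235, 235, 230, 203, 180, 180, 182, 184, 182, 180, 183, 184, 183, 238, 236, 235, 235, 225, 234, 234, 234, 239]
250 [234, 234, 234, 228, 234, 239, 213, 184, 184, 183, 184, 161, 111, 123, 186, 186, 189, 187, 219, 230, 238, 233, 234, 234, 234, 233, 233]
252 [234, 234, 234, 234, 223, 248, 253, 188, 183, 184, 185, 163, 96, 92, 186, 186, 189, 187, 206, 232, 237, 232, 234, 234, 234, 241, 241]
254 [240, 235, 234, 234, 233, 248, 176, 181, 184, 184, 185, 163, 98, 93, 186, 186, 189, 187, 204, 225, 239, 234, 234, 235, 214, 242, 241]
256 [240, 240, 235, 234, 238, 247, 250, 209, 183, 183, 185, 164, 97, 92, 186, 186, 189, 186, 225, 244, 244, 234, 235, 221, 237, 242, 241]
258 [240, 240, 231, 234, 236, 247, 214, 177, 183, 184, 186, 139, 98, 93, 187, 185, 188, 185, 178, 240, 243, 235, 241, 228, 241, 241, 241]
260 [240, 241, 241, 241, 244, 246, 245, 239, 181, 184, 186, 139, 98, 93, 186, 185, 188, 205, 249, 246, 242, 228, 241, 241, 241, 241, 241]
shift [ 60.6 120.8   2.6] roll -8.5 j [ 0.01  0.25  2.    0.    0.89 -1.62] eef [437.   70.2 202.7] rot [-3.142e+00  2.000e-03 -3.088e+00]
```

Call:
arm_command(targets=[[35,20,0,-3,0.3],[60,50,0,-6,0.3],[61,90,0,-8.5,0.3],[61,121,0,-8.5,0.3],[61,121,0,-8.5,0.3]])

```text
t: 34.65
eef_pos: [368.6, 190.0, 201.3]
tcp_rot: [3.141, -0.0, -2.936]
ft_force: [0.6, -0.2, -1.6]
opening: 0.441
grip_force: 30.0
```

Call:
arm_command(targets=[[0,0,20,0,0.3],[0,0,43,0,0.3],[0,0,43,0,0.3],[0,0,43,0,0.3]])

```text
t: 35.05
eef_pos: [369.1, 187.2, 158.8]
tcp_rot: [-3.141, -0.002, -2.94]
ft_force: [-0.2, -0.2, -0.6]
opening: 0.439
grip_force: 30.0
```

```bash
python3 - <<'E'
from h import *
go(410-41*.98,195.3-41*.2,158.5,np.pi+.203)
E
```

```text
shift [-0.7 -0.3  0.3] roll -0.1 j [ 0.31  0.28  2.12  0.    0.75 -1.46] eef [369.1 187.2 158.8] rot [-3.141e+00 -2.000e-03 -2.940e+00]
```

Call:
arm_command(targets=[[-10,0,0,0,0.3],[-25,0,0,0,0.3],[-40,0,0,0,0.3],[-60,0,0,0,0.3],[-80,0,0,0,0.3]])

```text
t: 35.55
eef_pos: [449.4, 203.9, 160.0]
tcp_rot: [3.141, 0.002, -2.939]
ft_force: [-0.1, -1.1, -1.3]
opening: 0.437
grip_force: 30.0
```

```bash
python3 - <<'E'
from h import *
s,c=snap('wrist','w22'); g=cv2.cvtColor(c['frame'],cv2.COLOR_RGB2GRAY)
print(s['eef_pos'],s['ft_force'])
for v in (255,262,290,350,375): print(v,g[v,300:345].tolist())
E
```

```text
[449.38559731 203.94214999 159.99976463] [-0.10094763 -1.07692282 -1.28866542]
255 [166, 164, 162, 157, 171, 225, 249, 246, 248, 240, 204, 167, 221, 242, 245, 245, 245, 245, 245, 245, 245, 246, 246, 246, 246, 246, 246, 246, 243, 226, 170, 194, 204, 212, 209, 240, 231, 161, 163, 164, 167, 165, 169, 174, 171]
262 [167, 165, 162, 154, 228, 251, 249, 250, 235, 234, 222, 174, 219, 242, 245, 245, 245, 245, 245, 245, 245, 246, 246, 246, 246, 246, 246, 246, 243, 226, 118, 129, 128, 138, 171, 242, 247, 224, 157, 164, 167, 165, 168, 173, 171]
290 [195, 194, 192, 192, 194, 195, 195, 195, 193, 193, 190, 189, 215, 236, 244, 246, 245, 245, 245, 245, 246, 246, 246, 246, 246, 246, 246, 246, 240, 222, 235, 236, 236, 236, 236, 235, 226, 217, 215, 205, 186, 189, 186, 122, 122]
350 [118, 118, 117, 116, 116, 115, 117, 119, 119, 119, 119, 120, 126, 170, 222, 223, 222, 222, 223, 224, 224, 226, 226, 226, 226, 226, 228, 223, 197, 154, 114, 119, 121, 121, 119, 117, 105, 105, 103, 103, 104, 106, 107, 108, 108]
375 [118, 116, 116, 116, 116, 114, 115, 116, 118, 119, 118, 114, 119, 156, 216, 220, 223, 221, 223, 223, 224, 226, 227, 226, 226, 226, 228, 221, 190, 149, 121, 116, 118, 118, 118, 117, 116, 116, 114, 116, 118, 117, 120, 119, 118]
```

Call:
arm_command(targets=[[-20,0,0,0,0.3],[-40,0,0,0,0.3],[-60,0,0,0,0.3],[-60,0,8,0,0.3],[-60,0,14,0,0.3]])

```text
t: 36.1
eef_pos: [506.2, 215.6, 144.6]
tcp_rot: [3.142, -0.0, -2.94]
ft_force: [-0.3, 0.8, -0.5]
opening: 0.437
grip_force: 30.0
```

Call:
arm_command(targets=[[0,0,0.5,0,0.3],[0,0,0.5,0,0.5],[0,0,0.5,0,0.6],[0,0,0.5,0,1],[0,0,0.5,0,1]])

```text
t: 36.6
eef_pos: [506.4, 215.9, 144.7]
tcp_rot: [3.141, 0.001, -2.939]
ft_force: [0.5, 0.3, -0.1]
opening: 0.699
grip_force: 0.0
```

Call:
arm_command(targets=[[0,0,0,0,1],[0,0,0,0,1],[0,0,0,0,1],[0,0,-30,0,1],[0,0,-70,0,1]])

```text
t: 37.1
eef_pos: [505.6, 215.6, 213.8]
tcp_rot: [-3.141, -0.004, -2.939]
ft_force: [0.3, 0.2, 0.9]
opening: 0.995
grip_force: 0.0
```

Call:
arm_command(targets=[[0,0,-40,0,1],[0,0,-60,0,1],[0,0,-60,0,1],[0,0,-60,0,1],[0,0,-60,0,1]])

```text
t: 37.6
eef_pos: [505.9, 215.7, 273.1]
tcp_rot: [-3.142, -0.002, -2.939]
ft_force: [-0.6, -0.2, 0.2]
opening: 0.999
grip_force: 0.0
```

```bash
python3 - <<'E'
from h import *
s,c=snap('wrist','w23'); print(s['eef_pos'],s['ft_force'],s['opening'])
g=cv2.cvtColor(c['frame'],cv2.COLOR_RGB2GRAY)
# bow outline around expected place
for z in (183,162): print(proj_w(s,c,(508,215,z)))
for v in range(250,312,4): print(v,g[v,288:358:2].tolist())
E
```

```text
[505.88277427 215.67428984 273.121014  ] [-0.59863025 -0.24067154  0.24687684] 0.9987935422664067
(np.float64(319.3955210175115), np.float64(247.0025124865109))
(np.float64(319.5076169979009), np.float64(240.09326285161225))
250 [120, 118, 117, 115, 118, 119, 117, 114, 112, 110, 107, 113, 114, 113, 183, 222, 226, 228, 231, 164, 111, 116, 112, 114, 115, 120, 120, 118, 117, 118, 120, 119, 117, 116, 115]
254 [120, 117, 116, 116, 117, 119, 119, 118, 117, 116, 113, 119, 119, 120, 184, 221, 225, 227, 230, 166, 116, 120, 115, 117, 116, 121, 120, 117, 116, 111, 106, 106, 105, 106, 105]
258 [118, 118, 115, 116, 116, 119, 117, 117, 116, 115, 113, 119, 119, 120, 182, 221, 225, 228, 229, 165, 116, 121, 116, 117, 116, 120, 112, 105, 103, 105, 106, 105, 105, 106, 105]
262 [118, 116, 116, 115, 116, 119, 118, 117, 115, 115, 113, 119, 118, 119, 180, 220, 225, 228, 230, 166, 117, 120, 118, 103, 104, 107, 106, 105, 103, 106, 105, 105, 105, 107, 104]
266 [116, 118, 115, 114, 115, 119, 118, 117, 115, 115, 113, 118, 118, 118, 178, 220, 224, 228, 229, 163, 103, 106, 103, 104, 104, 105, 106, 104, 103, 106, 
[... 1304 characters left out ...]
 113, 113, 118, 115, 116, 116, 115, 113, 114, 117, 135, 156, 221, 223, 227, 230, 165, 122, 117, 116, 113, 115, 116, 116, 114, 114, 117, 115, 113, 112, 111, 127]
302 [151, 154, 154, 152, 158, 155, 151, 148, 146, 144, 149, 149, 150, 137, 153, 221, 223, 227, 230, 165, 127, 156, 152, 150, 149, 152, 153, 152, 149, 148, 147, 149, 151, 153, 153]
306 [149, 160, 170, 168, 158, 155, 157, 158, 156, 154, 154, 157, 157, 137, 150, 221, 224, 226, 229, 165, 125, 157, 156, 159, 160, 159, 157, 153, 148, 139, 138, 132, 136, 140, 144]
310 [144, 143, 144, 151, 157, 156, 149, 146, 147, 149, 151, 152, 149, 135, 150, 221, 224, 227, 230, 164, 122, 164, 158, 156, 152, 153, 153, 152, 149, 146, 146, 143, 146, 149, 153]
```

```bash
python3 - <<'E'
from h import *
s,c=snap('wrist','w24'); print(s['eef_pos'])
g=cv2.cvtColor(c['frame'],cv2.COLOR_RGB2GRAY)
for v in range(190,252,3): print(v,g[v,284:358:2].tolist())
E
```

```text
[505.9595274  215.69436875 273.11559778]
190 [169, 171, 170, 168, 165, 161, 165, 171, 168, 165, 169, 162, 164, 168, 170, 165, 217, 222, 225, 226, 227, 174, 166, 167, 168, 163, 165, 171, 165, 172, 167, 167, 166, 167, 162, 169, 152]
193 [169, 171, 171, 168, 165, 162, 166, 170, 167, 164, 167, 163, 164, 167, 170, 165, 216, 223, 224, 226, 227, 174, 165, 168, 167, 163, 164, 171, 165, 173, 166, 166, 165, 167, 166, 169, 165]
196 [169, 171, 171, 168, 164, 162, 164, 171, 166, 164, 167, 164, 164, 168, 170, 165, 216, 222, 225, 227, 228, 175, 166, 167, 167, 163, 165, 170, 166, 173, 167, 166, 166, 166, 166, 167, 164]
199 [169, 171, 171, 167, 164, 162, 164, 171, 166, 164, 166, 163, 163, 166, 170, 164, 216, 222, 225, 226, 228, 175, 165, 167, 165, 163, 165, 170, 165, 173, 167, 166, 166, 166, 166, 166, 164]
202 [168, 170, 170, 168, 163, 162, 163, 172, 166, 164, 167, 163, 163, 166, 171, 164, 215, 223, 225, 226, 228, 175, 165, 167, 165, 163, 165, 170, 166, 173, 167, 166, 166, 167, 166, 166, 165]
205 [168, 170, 172, 168, 163, 162, 164, 172, 166, 164, 167, 163, 161, 164, 170, 164, 214, 222, 224, 227, 228,
[... 2230 characters left out ...]
 146, 147, 148, 148, 147, 146, 165, 167, 169, 167, 166, 169, 180, 174, 186, 184, 180, 190, 195, 181, 170, 137, 119, 119, 120, 117]
244 [118, 116, 122, 120, 114, 186, 195, 207, 212, 217, 224, 225, 227, 226, 224, 222, 224, 227, 228, 228, 226, 227, 225, 222, 222, 221, 216, 210, 200, 191, 183, 165, 128, 118, 118, 119, 118]
247 [118, 116, 121, 119, 115, 115, 150, 189, 210, 221, 225, 227, 228, 224, 222, 224, 227, 228, 228, 226, 227, 226, 225, 225, 224, 219, 213, 197, 177, 156, 125, 117, 120, 119, 119, 119, 118]
250 [117, 115, 121, 118, 117, 116, 118, 119, 118, 114, 113, 111, 106, 113, 113, 113, 184, 221, 226, 228, 231, 162, 112, 117, 112, 115, 114, 120, 119, 118, 116, 119, 120, 119, 118, 116, 114]
```

Call:
arm_command(targets=[[0,0,0,0,1],[0,0,0,0,1],[0,0,0,0,1],[0,0,0,0,1],[0,0,0,0,1]])

```text
t: 38.2
eef_pos: [506.4, 215.8, 274.4]
tcp_rot: [3.142, 0.0, -2.939]
ft_force: [0.2, 0.0, -0.4]
opening: 0.999
grip_force: 0.0
```

```bash
python3 -c "
from cell import env
print(env.job_done())"
```

```text
the job is handed in; nothing more can be done
None
```

I handed the job in after about 38 s of robot time, with no verdict shown: the three lever keys hang on the spare hook, the lock was turned to its stop and back to home, and the safe key hangs alone on the crowded hook.

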